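# Lock the sample jars in the shaker carrier with the retaining rod

### The job

Get the jar carrier ready for the shaker: nudge the three jars back, upright, into their bays until they stand in one even row against the back stop, then take the retaining rod by its grip and thread it through the near (right-hand) bushing, across in front of the jars and on through the far (left-hand) bushing until its threaded end stands well clear, about 15 mm, beyond it. Finish while still holding the rod by its grip, still and spanning both bushings, so that I can screw the thumb nut on; do not put it down or let go, and leave the other things on the bench alone.

Things in the scene. Friction and masses are not known exactly. Their poses are not given: they have to be found in the camera images.
- carrier: fixed, open-fronted aluminium jar carrier, 164 mm wide (y), 112 mm deep (x from -62 to +50 mm). Origin: centre, at bench level; x points to its back stop (away from the robot, yawed up to 0.15 rad), y left along the row, z up. Floor top at z = 8 mm, no front lip. Its two bushings share one level line along y: x = -5, z = 36 mm, bore 12 mm. A jar standing forward of its bay blocks this line
- back_stop (a point): middle of the top edge of the back stop's front face, in the carrier at (41, 0, 35) mm. Four thin ribs (3 mm thick, at y = -69, -23, +23, +69 mm, noses at x = +28 mm, as high as the stop) stand before it and divide three bays 43 mm wide
- near_bushing (a point): centre of the entry mouth of the near (right-hand, -y) bushing, in the carrier at (-5, -87, 36) mm; axes as the carrier's. White; the mouth flares to about 20 mm over its first 6 mm, the bushing runs 16 mm in +y. It sits in an upright end plate: y from -78 to -72 mm, x from -34 to +49 mm, top at z = 60 mm
- far_bushing (a point): centre of the outer end of the far (left-hand, +y) bushing, where the rod comes out, in the carrier at (-5, +83, 36) mm; axes as the carrier's. The bushing begins 16 mm before it (y = +67 mm) with the same flared mouth turned to -y. Its end plate: y from +72 to +78 mm, else as the near one
- seat_left (a point): where the centre of the base of the left jar belongs, on the carrier's floor, in the carrier at (22, +46, 8) mm: the jar then touches the back stop
- seat_middle (a point): where the centre of the base of the middle jar belongs, on the carrier's floor, in the carrier at (22, +0, 8) mm: the jar then touches the back stop
- seat_right (a point): where the centre of the base of the right jar belongs, on the carrier's floor, in the carrier at (22, -46, 8) mm: the jar then touches the back stop
- jar_left: left one (+y end of the row) of three alike white screw-capped jars, 38 mm diameter, 50 mm tall, about 70 g, standing on the carrier's floor 16 to 40 mm forward (-x) of its seat and up to 3 mm off it sideways. Origin: centre of the underside, z up. Neighbours stand 46 mm apart. Slides easily; push it low (fingertips under 20 mm above the carrier's floor), else it may tip
- jar_middle: middle one (centre of the row) of three alike white screw-capped jars, 38 mm diameter, 50 mm tall, about 70 g, standing on the carrier's floor 16 to 40 mm forward (-x) of its seat and up to 3 mm off it sideways. Origin: centre of the underside, z up. Neighbours stand 46 mm apart. Slides easily; push it low (fingertips under 20 mm above the carrier's floor), else it may tip
- jar_right: right one (-y end of the row) of three alike white screw-capped jars, 38 mm diameter, 50 mm tall, about 70 g, standing on the carrier's floor 16 to 40 mm forward (-x) of its seat and up to 3 mm off it sideways. Origin: centre of the underside, z up. Neighbours stand 46 mm apart. Slides easily; push it low (fingertips under 20 mm above the carrier's floor), else it may tip
- rod: retaining rod lying right of the carrier, about 90 g, 248 mm long: steel, 8 mm diameter, with a short threaded tapered tip and, at the other end, an upright flat black grip 46 mm long (y), 14 mm wide (x), 26 mm high (z), flush with the rod's underside. Origin: underside, below the grip's middle; y along the rod to its tip, z up. Centre line 4 mm above the origin. Pinch the grip across its width, firmly (40 N)
- rod_tip (a point): end of the rod's threaded tip, on the rod's centre line, 225 mm from the middle of the grip along the rod's +y
- rod_shoulder (a point): where the steel rod leaves the grip, on the rod's centre line, 23 mm from the middle of the grip along the rod's +y; it cannot pass a bushing
- spare_bottle: bystander: white bottle, 48 mm diameter, 112 mm tall, behind the carrier; leave alone. Origin: centre of the underside
- tape_roll: bystander: roll of tape lying flat, 68 mm across, 19 mm high, between the rod and the robot's side of the carrier; leave alone. Origin: centre of the underside
- bottle_cap: bystander: white cap, 23 mm across, 17 mm high, behind the carrier; leave alone. Origin: centre of the underside
- thumb_nut: bystander: steel thumb nut lying flat, 22 mm across, 10 mm high, in front of the carrier's left half; leave alone. Origin: centre of the underside
- forceps: bystander: pair of forceps, 122 mm long, lying flat in front of the carrier; leave alone. Origin: centre of the underside
- lab_timer: bystander: white timer, 58 x 66 x 20 mm, lying flat front left of the carrier; leave alone. Origin: centre of the underside
Mind the look-alikes: they are no part of the job. Leave any brown or pink look-alike of the jar_right alone.

How it is judged:
By the outcome, as a careful person would: the job done as asked, in the order asked, and still so for the second after the job is handed in, while the arm keeps its last pose, push and grip.
It also fails if it takes over 67 s, if anything falls off the work surface, if the arm or the gripper's body presses on something with over 40 N, if the wrist force passes 120 N, or if a joint passes its speed limit or range.

### The arm

A 7-joint arm with a two-finger parallel gripper is mounted at the origin on a cart in front of the work surface, level with it; the furniture and walls round the work are solid. World frame = base frame: x ahead of the robot, y to its left, z up, the work surface at z = 0. Lengths are in mm, angles in rad, forces in N, time in s.
With the tool pointing down it reaches from about 400 to 875 mm from the base axis. Payload 4.4 kg.
Tool frame: the origin (TCP) lies at the very end of the fingers, on their centre line; the grasp point (between the pads) lies 19 mm behind it; z points along the fingers, y is the direction in which the jaws open and shut (so a half turn about z gives the same grasp; the last joint's range is limited). The gripper opens to 85 mm and grips with 20 to 120 N. Pads are 22 mm wide; open, the fingers measure 114 mm over their backs; the gripper's body (76 mm by 85 mm) begins 54 mm behind the grasp point. The pads swing forward as they close: fully open they stand 13 mm farther back than shut.
Start: joints at [1.113, 0.628, 0.038, 1.517, -0.027, 0.996, -0.02], TCP at [248.232, -600.748, 231.313] pointing down, gripper open.
Joint ranges: [-3.06, 3.06], [-0.37, 2.12], [-1.25, 1.32], [0.18, 2.47], [-1.1, 4.24], [0.23, 1.98], [-2.94, 2.94]. Speed limits (rad/s): [2.57, 2.57, 3.14, 3.14, 3.14, 3.14, 3.14].

### API

Orientations are given as [roll, pitch, yaw] about the fixed x, y, z axes, in that order (R = Rz(yaw) Ry(pitch) Rx(roll)).
In Python, from cell import read_state, get_image, calibration, finish_job gives the robot as it stands. The module is installed in compiled form; this text tells all that it offers.
- The arm moves only by the tool apply_moves, never from a script. Its argument "increments" is a list of rows, each an object of numbers: "tx", "ty", "tz": the shift along the world's x, y, z in m; "rx", "ry", "rz": the turn, a rotation vector about the world's x, y, z in units of 5 degrees (1.0 is 5 degrees); "claw": the finger opening in m, from 0 to 0.0854. In form: [{"tx": .., "ty": .., "tz": .., "rx": .., "ry": .., "rz": .., "claw": ..}, ...]. A call has 1 to 12 rows; each row is the pose to reach, as a shift and turn from the pose commanded when the call began; what a row does not reach only later rows make up. A row lasts 1/10 s, in which the tool goes at most 50 mm and 8.59 degrees, less where a joint would pass 70% of its speed; a pose out of reach is approached as far as the arm can. A call with a gripper value outside its range is refused whole. The fingers move at their own pace and stop on an object; the grip force is fixed at half the most. Time passes only in rows, so rows that repeat a pose let the fingers close. It gives the time, the measured TCP pose, the force and the opening at its end, in the units of the state.
- read_state(): the state, without advancing time (a new reading comes with each control period).
- get_image(name): name is "side" or "top"; returns the picture (420x560x3 uint8, red, green, blue); there is no depth.
- calibration(name): a dict with "camera_matrix" (3x3 intrinsics, pixels), "origin" and "attitude" of the camera in the world. Camera axes: x right, y up, looking along -z (the intrinsics and any distortion apply to the point x, -y, -z); pixel columns grow to the right and rows downward; lengths in mm; the calibration is good to about 2 mm. A picture is of the moment at which its call begins. calibration takes no time and is no camera call.
- finish_job(): hands the job in, once; it reports no verdict.
The state is a dict: "clock": time; "qpos": joint angles; "qd": joint speeds; "tau": joint torques, N m; "eef_pos": TCP position; "tool_rot": TCP orientation; "force": force on the tool from outside, world axes, zero at the start; "torque": the same for the moment, N m; "width": finger opening in mm.
Only numpy, scipy, OpenCV 4.12 (cv2) and the standard library are available. Lean on these libraries where they do the work, as an engineer would, in place of code of your own. Each camera call takes 0.05 s, during which the arm holds its last target. There are 200 camera calls.

## Working session

There is one attempt and no reset: what is moved stays moved. The work goes in short steps, Python scripts to look and compute and a tool call to move; the robot and the scene stay as the last step left them, time stands still between calls to the robot, and variables do not carry over. Pictures are saved under pics/ and viewed, about 8 in all and at most 12, crops included, and the job is handed in when it is done.

Besides the shell and the picture viewer there is one more tool, called after "Request:" by a JSON object that holds its "fn" and its "kwargs", one argument or row to a line. apply_moves: Moves the arm, as the interface text tells. Its arguments: {"type":"object","properties":{"increments":{"type":"array"}},"required":["increments"]}

```bash
mkdir -p pics; cat > h.py <<'E'
import numpy as np, cv2
from cell import *
def grab(n,f=None):
    im=get_image(n)
    if f: cv2.imwrite('pics/'+f,cv2.cvtColor(im,cv2.COLOR_RGB2BGR))
    return im
E
python3 - <<'E'
from h import *
for n in('top','side'):
    print(calibration(n)); grab(n,n+'0.png')
print(read_state())
E
```

```text
{'camera_matrix': array([[541.17860718,   0.        , 280.87417941],
       [  0.        , 541.17860718, 204.10333736],
       [  0.        ,   0.        ,   1.        ]]), 'origin': array([ 347.37355272, -188.50050618, 1558.37744871]), 'attitude': array([ 0.11498372, -0.01103795, -1.55206442])}
{'camera_matrix': array([[517.38731923,   0.        , 289.39047809],
       [  0.        , 517.38731923, 201.94069011],
       [  0.        ,   0.        ,   1.        ]]), 'origin': array([ 594.94451008,  623.5355138 , 1138.64298286]), 'attitude': array([0.65907891, 0.01500733, 3.06132473])}
{'clock': 0.1, 'qpos': array([ 1.11319131,  0.62927533,  0.03842252,  1.51830039, -0.02700906,
        0.99630396, -0.02001673]), 'qd': array([-0.00041083, -0.00209853,  0.00238867, -0.00431979,  0.00033913,
       -0.00047947,  0.00142263]), 'tau': array([ 2.24062176e-03, -5.64527643e+01,  1.22993454e+00, -1.93969882e+01,
        1.11818526e-02,  5.48079508e-03,  3.23261213e-05]), 'eef_pos': array([ 248.02659062, -600.18822466,  230.45622107]), 'tool_rot': array([-3.13982268e+00, -7.11637148e-07,  3.91800608e-01]), 'force': array([0.337984  , 0.16268081, 0.05072733]), 'torque': array([-0.02967879,  0.00427654, -0.02659994]), 'width': 85.6002024176411}
```

View pics/top0.png

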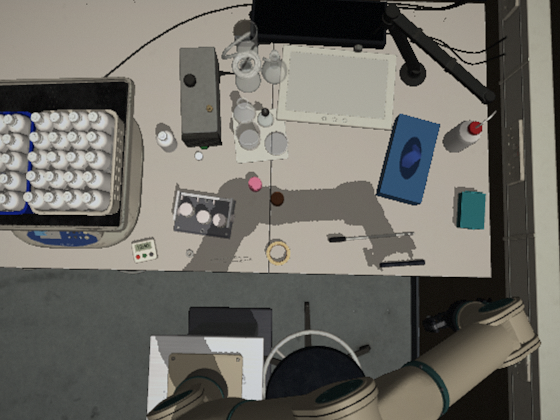

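View pics/side0.png

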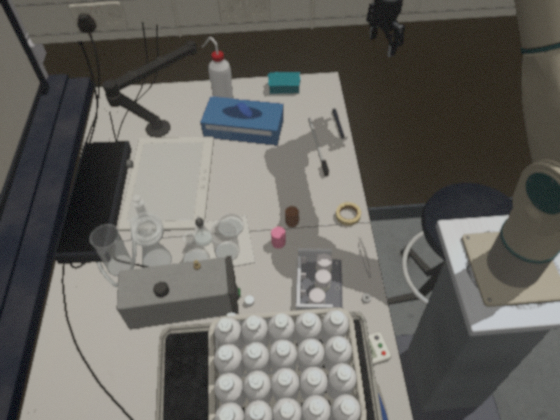

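```bash
python3 - <<'E'
import cv2,numpy as np
t=cv2.imread('pics/top0.png');s=cv2.imread('pics/side0.png')
a=cv2.resize(t[175:275,160:430],None,fx=2.96,fy=2.96,interpolation=cv2.INTER_CUBIC)
b=cv2.resize(s[230:315,240:380],(400,243),interpolation=cv2.INTER_CUBIC)
c=cv2.resize(s[95:180,240:380],(399,243),interpolation=cv2.INTER_CUBIC)
a=cv2.resize(a,(799,296)); cv2.imwrite('pics/c0.png',np.vstack([a,np.hstack([b,c])]))
E
```

```text
(no output)
```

View pics/c0.png

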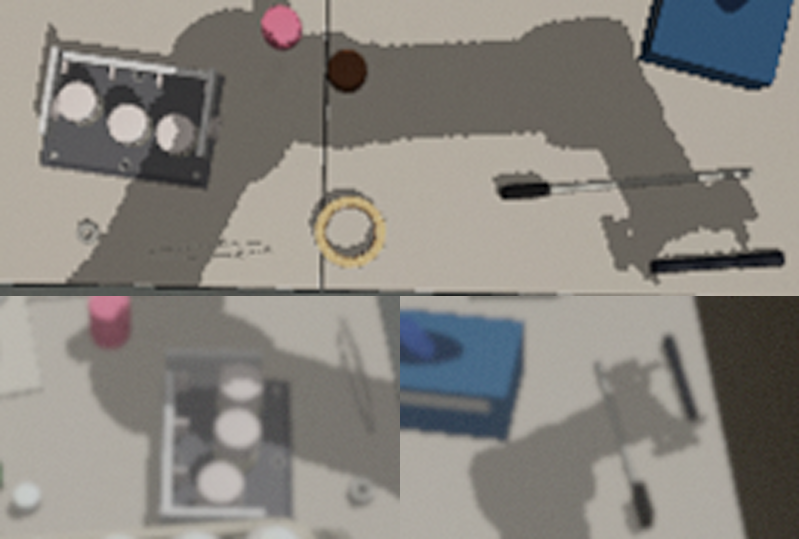

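```bash
cat >> h.py <<'E'
from scipy.spatial.transform import Rotation as R
def ray(n,uv):
    c=calibration(n);K=c['camera_matrix'];uv=np.atleast_2d(np.asarray(uv,float))
    d=np.c_[(uv[:,0]-K[0,2])/K[0,0],-(uv[:,1]-K[1,2])/K[1,1],-np.ones(len(uv))]
    return c['origin'],d@R.from_euler('xyz',c['attitude']).as_matrix().T
def onz(n,uv,z):
    o,d=ray(n,uv); return o+d*((z-o[2])/d[:,2])[:,None]
def proj(n,P):
    c=calibration(n);K=c['camera_matrix']
    q=(np.atleast_2d(P)-c['origin'])@R.from_euler('xyz',c['attitude']).as_matrix()
    return np.c_[K[0,0]*q[:,0]/-q[:,2]+K[0,2],-K[1,1]*q[:,1]/-q[:,2]+K[1,2]]
def zoom(src,box,f,out,w=None):
    x0,y0,x1,y1=box; im=src[y0:y1,x0:x1][:,:,::-1]
    im=cv2.resize(im,None,fx=f,fy=f,interpolation=cv2.INTER_CUBIC)
    for i in range(0,x1-x0,10): cv2.putText(im,str(x0+i),(i*f,10),0,.35,(0,0,255),1); cv2.line(im,(i*f,12),(i*f,18),(0,0,255),1)
    for i in range(0,y1-y0,10): cv2.putText(im,str(y0+i),(0,i*f+4),0,.35,(0,0,255),1)
    return im
def save(im,out): cv2.imwrite('pics/'+out,im)
E
python3 - <<'E'
from h import *
t=cv2.imread('pics/top0.png')[:,:,::-1];s=cv2.imread('pics/side0.png')[:,:,::-1]
a=zoom(t,(168,182,242,246),6,'');b=zoom(s,(292,244,350,314),6,'')
c=zoom(t,(325,225,420,247),4,'');h=max(a.shape[0],b.shape[0])
p=lambda i:cv2.copyMakeBorder(i,0,h-i.shape[0],0,0,0)
ab=np.hstack([p(a),p(b)]);ab=np.vstack([ab,cv2.copyMakeBorder(c,0,0,0,ab.shape[1]-c.shape[1],0)])
save(ab,'c1.png');print(ab.shape)
# rod grip, crude: dark pixels on the bench
hsv=cv2.cvtColor(t,cv2.COLOR_RGB2GRAY);m=(hsv<45)[225:247,325:420];ys,xs=np.nonzero(m);print(np.c_[xs+325,ys+225].T)
E
```

```text
(508, 792, 3)
[[333 334 335 336 337 338 339 340 341 342 343 344 330 331 332 333 334 335
  336 337 338 339 340 341 342 343 344 329 330 331 332 333 334 335 336 337
  338 339 340 341 342 343 344 329 330 331 332 333 334 335 336 337 338 339
  340 341 342 343 344 330 331 332 333 334 335 336 338 339]
 [237 237 237 237 237 237 237 237 237 237 237 237 238 238 238 238 238 238
  238 238 238 238 238 238 238 238 238 239 239 239 239 239 239 239 239 239
  239 239 239 239 239 239 239 240 240 240 240 240 240 240 240 240 240 240
  240 240 240 240 240 241 241 241 241 241 241 241 241 241]]
```

View pics/c1.png

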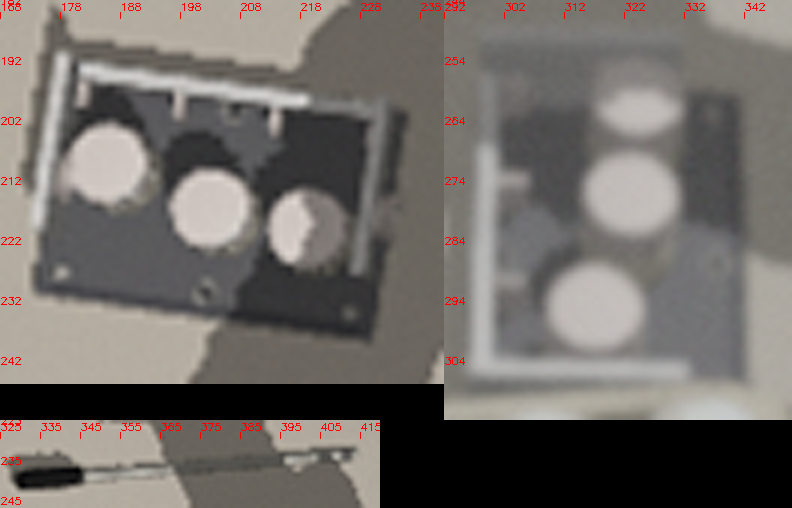

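```bash
cat > m.py <<'E'
from h import *
from scipy.optimize import least_squares
T=lambda X,Y:(168+(X+.5)/6-.5,182+(Y+.5)/6-.5)
S=lambda X,Y:(292+(X-444+.5)/6-.5,244+(Y+.5)/6-.5)
ob=[('top',T(40,227),(-34,75,60)),('top',T(63,52),(49,75,60)),('top',T(358,272),(-34,-75,60)),('top',T(378,100),(49,-75,60)),
('top',T(35,293),(-62,82,8)),('top',T(371,340),(-62,-82,8)),
('side',S(690,370),(-34,75,60)),('side',S(480,370),(49,75,60)),('side',S(745,380),(-62,82,8)),('side',S(740,95),(-62,-82,8))]
def W(p,q): c,s=np.cos(p[2]),np.sin(p[2]); return np.array([p[0]+c*q[0]-s*q[1],p[1]+s*q[0]+c*q[1],q[2]])
def f(p): return np.concatenate([(proj(n,W(p,q))[0]-uv) for n,uv,q in ob])
r=least_squares(f,[560,0,-.1],loss='soft_l1');print(r.x,np.round(f(r.x).reshape(-1,2),1))
p=r.x;inv=lambda P:np.array([[np.cos(p[2]),np.sin(p[2])],[-np.sin(p[2]),np.cos(p[2])]])@(P[:2]-p[:2])
for n,F,pts in(('top',T,[(108,163),(210,208),(308,228)]),('side',S,[(596,306),(631,193),(640,110)])):
    for q in pts: P=onz(n,F(*q),58)[0];print(n,P.round(1),inv(P).round(1))
g=onz('top',(336.7,239),24)[0];a=onz('top',(348,238.6),4)[0];b=onz('top',(413,233),4)[0]
print('grip',g,'rod',a,b,np.linalg.norm(b-g),'yaw',np.arctan2(*(b-a)[1::-1]))
for k in((-5,-87,36),(-5,83,36)):print(W(p,k))
E
python3 m.py
```

```text
[ 4.96179503e+02  1.67894186e+01 -1.10883013e-01] [[-0.8  0.5]
 [-0.1  0.2]
 [-0.2  0. ]
 [ 0.7 -0.8]
 [-0.5  0.4]
 [ 0.3  0. ]
 [-0.4 -0.1]
 [-1.8 -0.9]
 [ 1.3 11.2]
 [ 0.  -1.1]]
top [502.6  63.1  58. ] [ 1.3 46.7]
top [482.6  15.1  58. ] [-13.3  -3.2]
top [474.2 -30.5  58. ] [-16.6 -49.4]
side [502.2  64.4  58. ] [ 0.7 48. ]
side [482.8  16.2  58. ] [-13.2  -2.1]
side [474.6 -21.4  58. ] [-17.2 -40.3]
grip [ 428.4271723  -362.30385263   24.        ] rod [ 431.25979791 -397.07366969    4.        ] [ 451.00610651 -584.53356314    4.        ] 224.26736834876647 yaw -1.465847169268728
[481.58314292 -69.12301509  36.        ]
[500.39465172  99.83297662  36.        ]
```

Request:
{"fn": "apply_moves", "kwargs": {
  "increments": [
    {"tx": 0.187, "ty": 0.576, "tz": -0.08, "rz": -5.76, "claw": 0.008},
    {"tx": 0.187, "ty": 0.576, "tz": -0.08, "rz": -5.76, "claw": 0.008},
    {"tx": 0.187, "ty": 0.576, "tz": -0.08, "rz": -5.76, "claw": 0.008},
    {"tx": 0.187, "ty": 0.576, "tz": -0.08, "rz": -5.76, "claw": 0.008},
    {"tx": 0.187, "ty": 0.576, "tz": -0.08, "rz": -5.76, "claw": 0.008},
    {"tx": 0.187, "ty": 0.576, "tz": -0.08, "rz": -5.76, "claw": 0.008},
    {"tx": 0.187, "ty": 0.576, "tz": -0.08, "rz": -5.76, "claw": 0.008},
    {"tx": 0.187, "ty": 0.576, "tz": -0.08, "rz": -5.76, "claw": 0.008},
    {"tx": 0.187, "ty": 0.576, "tz": -0.08, "rz": -5.76, "claw": 0.008},
    {"tx": 0.187, "ty": 0.576, "tz": -0.08, "rz": -5.76, "claw": 0.008},
    {"tx": 0.187, "ty": 0.576, "tz": -0.08, "rz": -5.76, "claw": 0.008},
    {"tx": 0.187, "ty": 0.576, "tz": -0.08, "rz": -5.76, "claw": 0.008}
  ]
}}

```text
$.increments[0]: bad value
```

Request:
{"fn": "apply_moves", "kwargs": {
  "increments": [
    {"tx": 0.187, "ty": 0.576, "tz": -0.08, "rx": 0, "ry": 0, "rz": -5.76, "claw": 0.008},
    {"tx": 0.187, "ty": 0.576, "tz": -0.08, "rx": 0, "ry": 0, "rz": -5.76, "claw": 0.008}
  ]
}}

```text
clock: 0.3
eef_pos: [278.1, -506.1, 217.4]
tool_rot: [3.142, -0.0, 0.082]
force: [1.2, 0.3, 0.0]
width: 58.9
```

Request:
{"fn": "apply_moves", "kwargs": {
  "increments": [
    {"tx": 0.157, "ty": 0.481, "tz": -0.07, "rx": 0, "ry": 0, "rz": -2.2, "claw": 0.008},
    {"tx": 0.157, "ty": 0.481, "tz": -0.07, "rx": 0, "ry": 0, "rz": -2.2, "claw": 0.008},
    {"tx": 0.157, "ty": 0.481, "tz": -0.07, "rx": 0, "ry": 0, "rz": -2.2, "claw": 0.008},
    {"tx": 0.157, "ty": 0.481, "tz": -0.07, "rx": 0, "ry": 0, "rz": -2.2, "claw": 0.008},
    {"tx": 0.157, "ty": 0.481, "tz": -0.07, "rx": 0, "ry": 0, "rz": -2.2, "claw": 0.008},
    {"tx": 0.157, "ty": 0.481, "tz": -0.07, "rx": 0, "ry": 0, "rz": -2.2, "claw": 0.008},
    {"tx": 0.157, "ty": 0.481, "tz": -0.07, "rx": 0, "ry": 0, "rz": -2.2, "claw": 0.008},
    {"tx": 0.157, "ty": 0.481, "tz": -0.07, "rx": 0, "ry": 0, "rz": -2.2, "claw": 0.008},
    {"tx": 0.157, "ty": 0.481, "tz": -0.07, "rx": 0, "ry": 0, "rz": -2.2, "claw": 0.008},
    {"tx": 0.157, "ty": 0.481, "tz": -0.07, "rx": 0, "ry": 0, "rz": -2.2, "claw": 0.008},
    {"tx": 0.157, "ty": 0.481, "tz": -0.07, "rx": 0, "ry": 0, "rz": -2.2, "claw": 0.008},
    {"tx": 0.157, "ty": 0.481, "tz": -0.07, "rx": 0, "ry": 0, "rz": -2.2, "claw": 0.008}
  ]
}}

```text
clock: 1.5
eef_pos: [436.1, -23.2, 147.8]
tool_rot: [-3.141, 0.001, -0.095]
force: [-0.0, -0.3, -0.4]
width: 8.1
```

```bash
python3 - <<'E'
from h import *
st=read_state();print(st['clock'],st['eef_pos'],st['tool_rot'],st['width'],st['force'],st['qpos'])
t=grab('top');s=grab('side')
a=zoom(t,(168,182,242,246),6,'');b=zoom(s,(290,244,348,314),6,'')
h=max(a.shape[0],b.shape[0]);p=lambda i:cv2.copyMakeBorder(i,0,h-i.shape[0],0,0,0)
save(np.hstack([p(a),p(b)]),'c2.png')
E
```

```text
1.5 [436.06850473 -23.2175387  147.76528388] [-3.14118985e+00  7.59668441e-04 -9.49246286e-02] 8.106767905057254 [-0.03840116 -0.31278719 -0.37207546] [-0.13311103  0.47913543  0.17053599  2.17735857 -0.16564791  0.49753909
 -1.50126378]
```

View pics/c2.png

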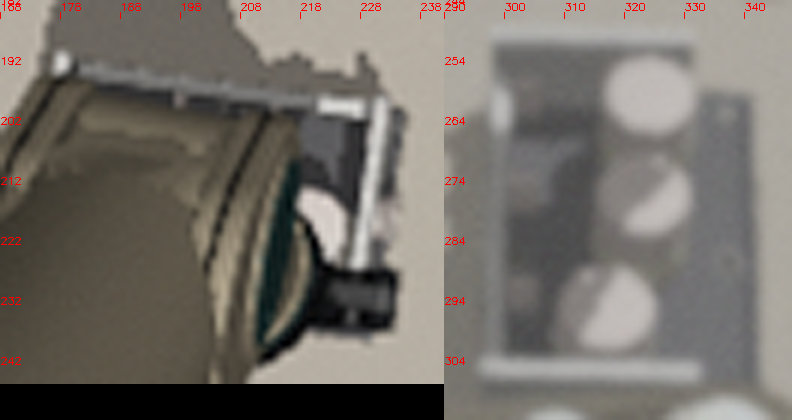

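```bash
cat >> m.py <<'E'
print('----')
S=lambda X,Y:(290+(X-444+.5)/6-.5,244+(Y+.5)/6-.5)
ob=ob[:6]+[('side',S(700,370),(-34,75,60)),('side',S(482,369),(49,75,60)),('side',S(692,38),(-34,-75,60)),('side',S(497,38),(49,-75,60)),('side',S(754,96),(-62,-82,8))]
r=least_squares(f,[560,0,-.1],loss='soft_l1');p=r.x;print(p,np.round(f(p).reshape(-1,2),1))
for q in [(605,307),(643,196),(649,96)]: P=onz('side',S(*q),58)[0];print(P.round(1),inv(P).round(1))
for k in((-5,-87,36),(-5,83,36)):print(W(p,k))
E
python3 m.py|sed -n '/----/,$p'
```

```text
----
[ 4.96051916e+02  1.75274348e+01 -1.15814656e-01] [[-1.1  0.4]
 [-0.3  0.2]
 [-0.5  0.2]
 [ 0.5 -0.6]
 [-0.8  0.3]
 [-0.1  0.2]
 [-0.1  0.2]
 [-0.2 -0.5]
 [ 0.3 -0.1]
 [-1.  -0.9]
 [-0.  -0.9]]
[503.4  64.7  58. ] [ 1.9 47.7]
[483.   17.5  58. ] [-13.   -1.5]
[475. -28.  58.] [-15.6 -47.7]
[481.03204576 -68.31197041  36.        ]
[500.67655303 100.54919545  36.        ]
```

Request:
{"fn": "apply_moves", "kwargs": {
  "increments": [
    {"tx": -0.001, "ty": 0, "tz": -0.05, "rx": 0, "ry": 0, "rz": -0.2, "claw": 0.008},
    {"tx": -0.001, "ty": 0, "tz": -0.09, "rx": 0, "ry": 0, "rz": -0.2, "claw": 0.008},
    {"tx": -0.001, "ty": 0, "tz": -0.115, "rx": 0, "ry": 0, "rz": -0.2, "claw": 0.008},
    {"tx": -0.001, "ty": 0, "tz": -0.13, "rx": 0, "ry": 0, "rz": -0.2, "claw": 0.008},
    {"tx": -0.001, "ty": 0, "tz": -0.13, "rx": 0, "ry": 0, "rz": -0.2, "claw": 0.008}
  ]
}}

```text
clock: 2.1
eef_pos: [433.0, -26.5, 22.1]
tool_rot: [-3.138, 0.005, -0.123]
force: [-0.4, 0.4, -0.1]
width: 8.2
```

```bash
python3 - <<'E'
from h import *
grab('side');st=read_state();print(st['clock'],st['eef_pos'],st['tool_rot'],st['qd'])
E
```

```text
2.15 [433.0206423  -26.31595449  20.88747838] [-3.13868887  0.00533486 -0.12247476] [ 0.02178994 -0.04117107 -0.06082815 -0.00702506  0.46996741  0.01083416
 -0.51483078]
```

Request:
{"fn": "apply_moves", "kwargs": {
  "increments": [
    {"tx": 0, "ty": 0, "tz": 0, "rx": 0, "ry": 0, "rz": 0, "claw": 0.008},
    {"tx": 0, "ty": 0, "tz": 0, "rx": 0, "ry": 0, "rz": 0, "claw": 0.008}
  ]
}}

```text
clock: 2.35
eef_pos: [433.4, -24.9, 23.0]
tool_rot: [-3.137, 0.005, -0.12]
force: [-0.1, 0.6, -0.3]
width: 7.9
```

Request:
{"fn": "apply_moves", "kwargs": {
  "increments": [
    {"tx": 0.004, "ty": 0.002, "tz": -0.005, "rx": 0, "ry": 0, "rz": 0.1, "claw": 0.008},
    {"tx": 0.008, "ty": 0.0015, "tz": -0.005, "rx": 0, "ry": 0, "rz": 0.1, "claw": 0.008},
    {"tx": 0.012, "ty": 0.001, "tz": -0.005, "rx": 0, "ry": 0, "rz": 0.1, "claw": 0.008},
    {"tx": 0.016, "ty": 0.0005, "tz": -0.005, "rx": 0, "ry": 0, "rz": 0.1, "claw": 0.008},
    {"tx": 0.02, "ty": 0.0, "tz": -0.005, "rx": 0, "ry": 0, "rz": 0.1, "claw": 0.008},
    {"tx": 0.024, "ty": -0.0005, "tz": -0.005, "rx": 0, "ry": 0, "rz": 0.1, "claw": 0.008},
    {"tx": 0.028, "ty": -0.001, "tz": -0.005, "rx": 0, "ry": 0, "rz": 0.1, "claw": 0.008},
    {"tx": 0.032, "ty": -0.0015, "tz": -0.005, "rx": 0, "ry": 0, "rz": 0.1, "claw": 0.008},
    {"tx": 0.036, "ty": -0.002, "tz": -0.005, "rx": 0, "ry": 0, "rz": 0.1, "claw": 0.008},
    {"tx": 0.04, "ty": -0.0025, "tz": -0.005, "rx": 0, "ry": 0, "rz": 0.1, "claw": 0.008},
    {"tx": 0.043, "ty": -0.0028, "tz": -0.005, "rx": 0, "ry": 0, "rz": 0.1, "claw": 0.008}
  ]
}}

```text
clock: 3.45
eef_pos: [473.8, -25.2, 17.8]
tool_rot: [-3.134, 0.01, -0.109]
force: [-9.4, 1.2, 15.6]
width: 7.9
```

```bash
python3 - <<'E'
from h import *
s=grab('side');st=read_state();print(st['clock'],st['eef_pos'],st['tool_rot'],st['force'])
save(zoom(s,(270,230,370,320),6,''),'c3.png')
E
```

```text
3.5 [474.49048119 -25.48537015  17.91607302] [-3.13475849  0.00913581 -0.10887309] [-6.26827219  2.01932592 14.30057687]
```

View pics/c3.png

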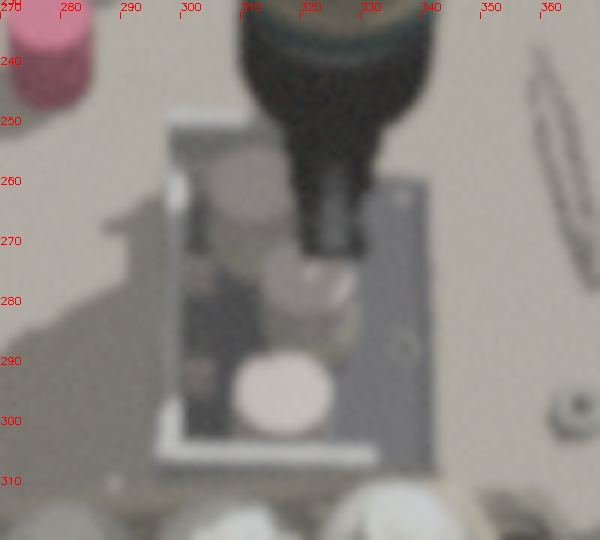

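```bash
cat >> h.py <<'E'
CP=np.array([496.1,17.3,-.113])
def inv(P):
    c,s=np.cos(CP[2]),np.sin(CP[2]);d=np.asarray(P)[:2]-CP[:2];return np.array([c*d[0]+s*d[1],-s*d[0]+c*d[1]])
def fw(X,Y):
    c,s=np.cos(CP[2]),np.sin(CP[2]);return np.array([CP[0]+c*X-s*Y,CP[1]+s*X+c*Y])
E
python3 - <<'E'
from h import *
for q in((311.7,260.5),(321.3,275.8),(317,294.5)):print(inv(onz('side',q,58)[0]))
print(inv([474.5,-25.5]),proj('side',[474.5,-25.5,18]),proj('side',[474.5,-25.5,8]))
st=read_state();print(st['torque'],st['tau'])
E
```

```text
[ 13.42514939 -44.12599884]
[-9.63942645 -2.37094367]
[ 0.56556996 47.2731832 ]
[-16.63612758 -44.96264293] [[323.48797442 268.86304927]] [[323.3398025  270.90089696]]
[0.49465582 1.26274183 0.03622617] [ 2.81139063e-01 -4.37481666e+01  5.35479069e+00 -8.28511745e+00
 -4.05441038e-01 -1.85795870e+00 -1.97860814e-02]
```

Request:
{"fn": "apply_moves", "kwargs": {
  "increments": [
    {"tx": 0, "ty": 0, "tz": 0.003, "rx": 0, "ry": 0, "rz": 0, "claw": 0.008},
    {"tx": 0.002, "ty": -0.0005, "tz": 0.005, "rx": 0, "ry": 0, "rz": 0, "claw": 0.008},
    {"tx": 0.004, "ty": -0.001, "tz": 0.005, "rx": 0, "ry": 0, "rz": 0, "claw": 0.008}
  ]
}}

```text
clock: 3.8
eef_pos: [481.5, -27.6, 22.7]
tool_rot: [-3.137, 0.003, -0.109]
force: [-0.6, 0.1, 0.0]
width: 8.0
```

Request:
{"fn": "apply_moves", "kwargs": {
  "increments": [
    {"tx": 0.001, "ty": 0, "tz": 0, "rx": 0, "ry": 0, "rz": 0, "claw": 0.008},
    {"tx": 0.002, "ty": 0, "tz": 0, "rx": 0, "ry": 0, "rz": 0, "claw": 0.008},
    {"tx": 0.003, "ty": 0, "tz": 0, "rx": 0, "ry": 0, "rz": 0, "claw": 0.008},
    {"tx": 0.003, "ty": 0, "tz": 0, "rx": 0, "ry": 0, "rz": 0, "claw": 0.008}
  ]
}}

```text
clock: 4.2
eef_pos: [482.6, -27.2, 22.2]
tool_rot: [-3.137, 0.007, -0.109]
force: [-3.0, 0.1, -0.1]
width: 7.9
```

Request:
{"fn": "apply_moves", "kwargs": {
  "increments": [
    {"tx": 0.002, "ty": 0, "tz": 0, "rx": 0, "ry": 0, "rz": 0, "claw": 0.008},
    {"tx": 0.002, "ty": 0, "tz": 0, "rx": 0, "ry": 0, "rz": 0, "claw": 0.008},
    {"tx": 0.002, "ty": 0, "tz": 0, "rx": 0, "ry": 0, "rz": 0, "claw": 0.008}
  ]
}}

```text
clock: 4.5
eef_pos: [483.0, -26.9, 21.9]
tool_rot: [-3.136, 0.01, -0.109]
force: [-5.1, 1.4, -0.2]
width: 8.1
```

Request:
{"fn": "apply_moves", "kwargs": {
  "increments": [
    {"tx": -0.02, "ty": 0.002, "tz": 0.0, "rx": 0, "ry": 0, "rz": 0, "claw": 0.008},
    {"tx": -0.05, "ty": 0.0055, "tz": 0.0, "rx": 0, "ry": 0, "rz": 0, "claw": 0.008},
    {"tx": -0.05, "ty": 0.0055, "tz": 0, "rx": 0, "ry": 0, "rz": 0, "claw": 0.008},
    {"tx": -0.048, "ty": 0.03, "tz": 0, "rx": 0, "ry": 0, "rz": 0, "claw": 0.008},
    {"tx": -0.0445, "ty": 0.0495, "tz": 0, "rx": 0, "ry": 0, "rz": 0, "claw": 0.008},
    {"tx": -0.0445, "ty": 0.0495, "tz": 0, "rx": 0, "ry": 0, "rz": 0, "claw": 0.008},
    {"tx": -0.0445, "ty": 0.0495, "tz": 0, "rx": 0, "ry": 0, "rz": 0, "claw": 0.008}
  ]
}}

```text
clock: 5.2
eef_pos: [442.3, 21.7, 22.6]
tool_rot: [-3.138, 0.003, -0.109]
force: [0.1, -1.1, -0.2]
width: 7.7
```

Request:
{"fn": "apply_moves", "kwargs": {
  "increments": [
    {"tx": 0.004, "ty": 0.0005, "tz": 0, "rx": 0, "ry": 0, "rz": 0, "claw": 0.008},
    {"tx": 0.009, "ty": 0, "tz": 0, "rx": 0, "ry": 0, "rz": 0, "claw": 0.008},
    {"tx": 0.014, "ty": -0.0005, "tz": 0, "rx": 0, "ry": 0, "rz": 0, "claw": 0.008},
    {"tx": 0.019, "ty": -0.001, "tz": 0, "rx": 0, "ry": 0, "rz": 0, "claw": 0.008},
    {"tx": 0.024, "ty": -0.0015, "tz": 0, "rx": 0, "ry": 0, "rz": 0, "claw": 0.008},
    {"tx": 0.028, "ty": -0.002, "tz": 0, "rx": 0, "ry": 0, "rz": 0, "claw": 0.008},
    {"tx": 0.032, "ty": -0.0025, "tz": 0, "rx": 0, "ry": 0, "rz": 0, "claw": 0.008},
    {"tx": 0.036, "ty": -0.003, "tz": 0, "rx": 0, "ry": 0, "rz": 0, "claw": 0.008},
    {"tx": 0.04, "ty": -0.0035, "tz": 0, "rx": 0, "ry": 0, "rz": 0, "claw": 0.008},
    {"tx": 0.044, "ty": -0.004, "tz": 0, "rx": 0, "ry": 0, "rz": 0, "claw": 0.008},
    {"tx": 0.046, "ty": -0.004, "tz": 0, "rx": 0, "ry": 0, "rz": 0, "claw": 0.008},
    {"tx": 0.047, "ty": -0.004, "tz": 0, "rx": 0, "ry": 0, "rz": 0, "claw": 0.008}
  ]
}}

```text
clock: 6.4
eef_pos: [488.3, 18.0, 22.5]
tool_rot: [-3.137, 0.005, -0.109]
force: [-0.9, -0.2, 1.3]
width: 7.8
```

Request:
{"fn": "apply_moves", "kwargs": {
  "increments": [
    {"tx": 0.001, "ty": 0, "tz": 0, "rx": 0, "ry": 0, "rz": 0, "claw": 0.008},
    {"tx": 0.002, "ty": 0, "tz": 0, "rx": 0, "ry": 0, "rz": 0, "claw": 0.008},
    {"tx": 0.003, "ty": 0, "tz": 0, "rx": 0, "ry": 0, "rz": 0, "claw": 0.008},
    {"tx": 0.003, "ty": 0, "tz": 0, "rx": 0, "ry": 0, "rz": 0, "claw": 0.008}
  ]
}}

```text
clock: 6.8
eef_pos: [488.7, 18.1, 22.4]
tool_rot: [-3.136, 0.009, -0.11]
force: [-5.5, 0.3, 4.8]
width: 8.1
```

Request:
{"fn": "apply_moves", "kwargs": {
  "increments": [
    {"tx": -0.02, "ty": 0.002, "tz": 0.0, "rx": 0, "ry": 0, "rz": 0, "claw": 0.008},
    {"tx": -0.041, "ty": 0.0045, "tz": 0.0, "rx": 0, "ry": 0, "rz": 0, "claw": 0.008},
    {"tx": -0.041, "ty": 0.0045, "tz": 0, "rx": 0, "ry": 0, "rz": 0, "claw": 0.008},
    {"tx": -0.037, "ty": 0.03, "tz": 0, "rx": 0, "ry": 0, "rz": 0, "claw": 0.008},
    {"tx": -0.034, "ty": 0.05, "tz": 0, "rx": 0, "ry": 0, "rz": 0, "claw": 0.008},
    {"tx": -0.034, "ty": 0.05, "tz": 0, "rx": 0, "ry": 0, "rz": 0, "claw": 0.008},
    {"tx": -0.034, "ty": 0.05, "tz": 0, "rx": 0, "ry": 0, "rz": 0, "claw": 0.008}
  ]
}}

```text
clock: 7.5
eef_pos: [458.2, 67.9, 22.5]
tool_rot: [-3.138, 0.003, -0.108]
force: [-0.6, -0.2, 0.8]
width: 8.2
```

Request:
{"fn": "apply_moves", "kwargs": {
  "increments": [
    {"tx": 0.005, "ty": -0.0005, "tz": 0, "rx": 0, "ry": 0, "rz": 0, "claw": 0.008},
    {"tx": 0.01, "ty": -0.001, "tz": 0, "rx": 0, "ry": 0, "rz": 0, "claw": 0.008},
    {"tx": 0.014, "ty": -0.0015, "tz": 0, "rx": 0, "ry": 0, "rz": 0, "claw": 0.008},
    {"tx": 0.018, "ty": -0.002, "tz": 0, "rx": 0, "ry": 0, "rz": 0, "claw": 0.008},
    {"tx": 0.022, "ty": -0.0025, "tz": 0, "rx": 0, "ry": 0, "rz": 0, "claw": 0.008},
    {"tx": 0.026, "ty": -0.003, "tz": 0, "rx": 0, "ry": 0, "rz": 0, "claw": 0.008},
    {"tx": 0.03, "ty": -0.0035, "tz": 0, "rx": 0, "ry": 0, "rz": 0, "claw": 0.008},
    {"tx": 0.034, "ty": -0.004, "tz": 0, "rx": 0, "ry": 0, "rz": 0, "claw": 0.008},
    {"tx": 0.036, "ty": -0.004, "tz": 0, "rx": 0, "ry": 0, "rz": 0, "claw": 0.008},
    {"tx": 0.038, "ty": -0.0043, "tz": 0, "rx": 0, "ry": 0, "rz": 0, "claw": 0.008},
    {"tx": 0.039, "ty": -0.0043, "tz": 0, "rx": 0, "ry": 0, "rz": 0, "claw": 0.008},
    {"tx": 0.039, "ty": -0.0043, "tz": 0, "rx": 0, "ry": 0, "rz": 0, "claw": 0.008}
  ]
}}

```text
clock: 8.7
eef_pos: [494.1, 64.1, 22.3]
tool_rot: [-3.136, 0.009, -0.109]
force: [-4.8, 0.7, 3.5]
width: 8.0
```

Request:
{"fn": "apply_moves", "kwargs": {
  "increments": [
    {"tx": -0.04, "ty": 0.0045, "tz": 0.0, "rx": 0, "ry": 0, "rz": 0, "claw": 0.008},
    {"tx": -0.045, "ty": 0.005, "tz": 0.04, "rx": 0, "ry": 0, "rz": 0, "claw": 0.008},
    {"tx": -0.045, "ty": 0.005, "tz": 0.09, "rx": 0, "ry": 0, "rz": 0, "claw": 0.008},
    {"tx": -0.045, "ty": -0.02, "tz": 0.13, "rx": 0, "ry": 0, "rz": -1, "claw": 0.04},
    {"tx": -0.05, "ty": -0.07, "tz": 0.14, "rx": 0, "ry": 0, "rz": -2.5, "claw": 0.06},
    {"tx": -0.055, "ty": -0.12, "tz": 0.14, "rx": 0, "ry": 0, "rz": -4, "claw": 0.06},
    {"tx": -0.06, "ty": -0.17, "tz": 0.14, "rx": 0, "ry": 0, "rz": -5.5, "claw": 0.06},
    {"tx": -0.066, "ty": -0.22, "tz": 0.14, "rx": 0, "ry": 0, "rz": -7, "claw": 0.06},
    {"tx": -0.066, "ty": -0.27, "tz": 0.14, "rx": 0, "ry": 0, "rz": -8.5, "claw": 0.06},
    {"tx": -0.066, "ty": -0.32, "tz": 0.14, "rx": 0, "ry": 0, "rz": -10, "claw": 0.06},
    {"tx": -0.066, "ty": -0.37, "tz": 0.14, "rx": 0, "ry": 0, "rz": -11.5, "claw": 0.06},
    {"tx": -0.066, "ty": -0.42, "tz": 0.14, "rx": 0, "ry": 0, "rz": -13, "claw": 0.06}
  ]
}}

```text
clock: 9.9
eef_pos: [430.2, -356.7, 162.6]
tool_rot: [-3.136, 0.004, -1.249]
force: [0.6, -0.7, -0.1]
width: 59.8
```

```bash
python3 - <<'E'
from h import *
s=grab('side');t=grab('top');st=read_state();print(st['clock'],st['eef_pos'],st['tool_rot'],st['force'],st['qpos'])
a=zoom(s,(290,240,350,315),6,'');b=zoom(t,(168,182,240,245),6,'');b=cv2.copyMakeBorder(b,0,a.shape[0]-b.shape[0],0,0,0)
c=zoom(s,(290,100,360,185),4,'');c=cv2.copyMakeBorder(c,0,0,0,a.shape[1]+b.shape[1]-c.shape[1],0)[:150]
save(np.hstack([b,a]),'c4.png')
E
```

```text
10.0 [ 428.1332273  -363.29980084  163.50602224] [-3.13999423 -0.00467501 -1.25387654] [-0.29046282  0.22668712 -1.05775177] [ 0.08834639  0.7947896   0.96895964  1.85818524 -0.81558059  0.94032988
 -1.38523198]
```

View pics/c4.png

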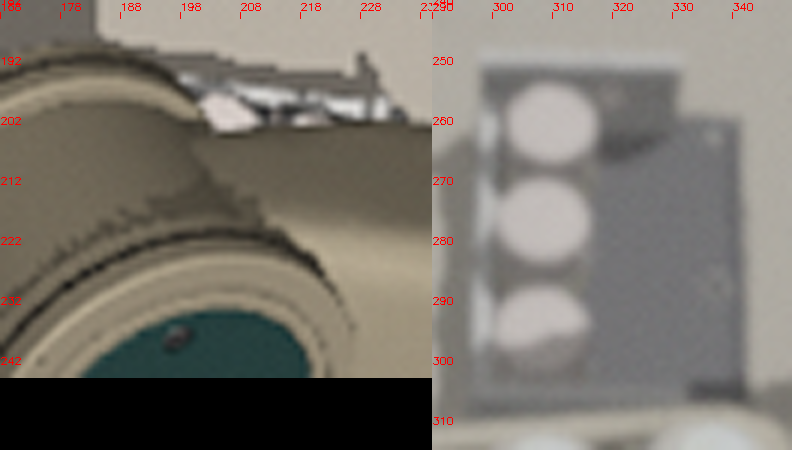

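Request:
{"fn": "apply_moves", "kwargs": {
  "increments": [
    {"tx": 0, "ty": 0.001, "tz": -0.04, "rx": 0, "ry": 0, "rz": -1.4, "claw": 0.045},
    {"tx": 0, "ty": 0.001, "tz": -0.08, "rx": 0, "ry": 0, "rz": -2.45, "claw": 0.045},
    {"tx": 0, "ty": 0.001, "tz": -0.105, "rx": 0, "ry": 0, "rz": -2.45, "claw": 0.045},
    {"tx": 0, "ty": 0.001, "tz": -0.11, "rx": 0, "ry": 0, "rz": -2.45, "claw": 0.045},
    {"tx": 0, "ty": 0.001, "tz": -0.11, "rx": 0, "ry": 0, "rz": -2.45, "claw": 0.045},
    {"tx": 0, "ty": 0.001, "tz": -0.11, "rx": 0, "ry": 0, "rz": -2.45, "claw": 0.045}
  ]
}}

```text
clock: 10.6
eef_pos: [430.6, -354.2, 53.9]
tool_rot: [-3.135, 0.003, -1.457]
force: [-0.6, -0.7, -0.1]
width: 44.9
```

```bash
python3 - <<'E'
from h import *
s=grab('side');t=grab('top');st=read_state();print(st['clock'],st['eef_pos'],st['tool_rot'],st['qpos'])
a=zoom(s,(285,100,355,190),6,'');b=zoom(t,(310,205,376,269),6,'');b=cv2.copyMakeBorder(b,0,a.shape[0]-b.shape[0],0,0,0)
save(np.hstack([a,b])[:600,:800],'c5.png')
for n in('top','side'):print(proj(n,[428.4,-362.3,24]),proj(n,st['eef_pos']))
E
```

```text
10.7 [ 430.80468364 -354.04401966   54.06086884] [-3.13488323e+00  2.83898020e-03 -1.45738323e+00] [ 0.14692887  0.93921354  0.84028794  1.93090505 -1.03668214  0.78216299
 -1.42450047]
[[336.69857741 239.00955949]] [[334.96648756 237.53982458]]
[[325.39203221 165.2419538 ]] [[325.33007152 160.36146823]]
```

View pics/c5.png

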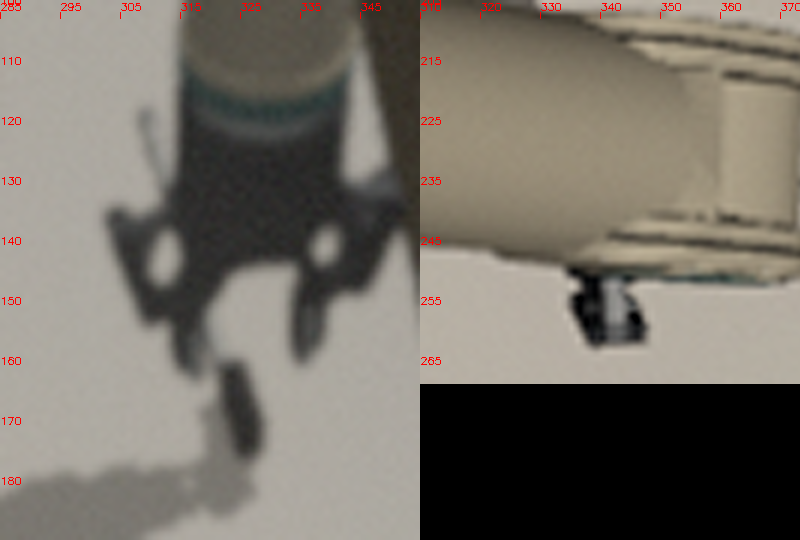

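Request:
{"fn": "apply_moves", "kwargs": {
  "increments": [
    {"tx": -0.002, "ty": -0.008, "tz": -0.015, "rx": 0, "ry": 0, "rz": -0.1, "claw": 0.045},
    {"tx": -0.002, "ty": -0.008, "tz": -0.03, "rx": 0, "ry": 0, "rz": -0.1, "claw": 0.045},
    {"tx": -0.002, "ty": -0.008, "tz": -0.038, "rx": 0, "ry": 0, "rz": -0.1, "claw": 0.045},
    {"tx": -0.002, "ty": -0.008, "tz": -0.04, "rx": 0, "ry": 0, "rz": -0.1, "claw": 0.045},
    {"tx": -0.002, "ty": -0.008, "tz": -0.04, "rx": 0, "ry": 0, "rz": -0.1, "claw": 0.045},
    {"tx": -0.002, "ty": -0.008, "tz": -0.04, "rx": 0, "ry": 0, "rz": -0.1, "claw": 0.045}
  ]
}}

```text
clock: 11.3
eef_pos: [428.3, -361.6, 13.1]
tool_rot: [-3.136, 0.004, -1.466]
force: [0.5, -0.1, 0.3]
width: 45.2
```

Request:
{"fn": "apply_moves", "kwargs": {
  "increments": [
    {"tx": 0, "ty": 0, "tz": 0, "rx": 0, "ry": 0, "rz": 0, "claw": 0.02},
    {"tx": 0, "ty": 0, "tz": 0, "rx": 0, "ry": 0, "rz": 0, "claw": 0.015},
    {"tx": 0, "ty": 0, "tz": 0, "rx": 0, "ry": 0, "rz": 0, "claw": 0.005},
    {"tx": 0, "ty": 0, "tz": 0, "rx": 0, "ry": 0, "rz": 0, "claw": 0.005},
    {"tx": 0, "ty": 0, "tz": 0, "rx": 0, "ry": 0, "rz": 0, "claw": 0.005}
  ]
}}

```text
clock: 11.8
eef_pos: [428.2, -361.4, 13.0]
tool_rot: [-3.136, 0.005, -1.466]
force: [0.6, 0.8, 6.1]
width: 12.4
```

Request:
{"fn": "apply_moves", "kwargs": {
  "increments": [
    {"tx": 0, "ty": 0, "tz": 0.02, "rx": 0, "ry": 0, "rz": 0, "claw": 0.005},
    {"tx": 0, "ty": 0, "tz": 0.05, "rx": 0, "ry": 0, "rz": 0, "claw": 0.005},
    {"tx": 0, "ty": 0, "tz": 0.09, "rx": 0, "ry": 0, "rz": 0, "claw": 0.005},
    {"tx": 0, "ty": 0, "tz": 0.14, "rx": 0, "ry": 0, "rz": 0, "claw": 0.005},
    {"tx": 0, "ty": 0, "tz": 0.18, "rx": 0, "ry": 0, "rz": 0, "claw": 0.005},
    {"tx": 0, "ty": 0, "tz": 0.2, "rx": 0, "ry": 0, "rz": 0, "claw": 0.005},
    {"tx": 0, "ty": 0, "tz": 0.2, "rx": 0, "ry": 0, "rz": 1.3, "claw": 0.005},
    {"tx": 0, "ty": 0, "tz": 0.2, "rx": 0, "ry": 0, "rz": 2.6, "claw": 0.005}
  ]
}}

```text
clock: 12.6
eef_pos: [428.1, -361.1, 213.0]
tool_rot: [-3.136, 0.004, -1.235]
force: [-0.5, -0.1, -1.2]
width: 12.4
```

```bash
python3 - <<'E'
from h import *
st=read_state();print(st['clock'],st['qpos'],st['force'])
E
```

```text
12.6 [ 0.09085305  0.70283686  0.94877665  1.80810599 -0.6831729   0.99857653
 -1.48167707] [-0.52058997 -0.09515145 -1.2077431 ]
```

Request:
{"fn": "apply_moves", "kwargs": {
  "increments": [
    {"tx": 0, "ty": 0, "tz": 0, "rx": 0, "ry": 0, "rz": 1.4, "claw": 0.005},
    {"tx": 0, "ty": 0, "tz": 0, "rx": 0, "ry": 0, "rz": 2.8, "claw": 0.005},
    {"tx": 0, "ty": 0, "tz": 0, "rx": 0, "ry": 0, "rz": 4.2, "claw": 0.005},
    {"tx": 0, "ty": 0, "tz": 0, "rx": 0, "ry": 0, "rz": 5.6, "claw": 0.005},
    {"tx": 0, "ty": 0, "tz": 0, "rx": 0, "ry": 0, "rz": 7, "claw": 0.005},
    {"tx": 0, "ty": 0, "tz": 0, "rx": 0, "ry": 0, "rz": 8.4, "claw": 0.005},
    {"tx": 0, "ty": 0, "tz": 0, "rx": 0, "ry": 0, "rz": 9.8, "claw": 0.005},
    {"tx": 0, "ty": 0, "tz": 0, "rx": 0, "ry": 0, "rz": 11.2, "claw": 0.005},
    {"tx": 0, "ty": 0, "tz": 0, "rx": 0, "ry": 0, "rz": 12.6, "claw": 0.005},
    {"tx": 0, "ty": 0, "tz": 0, "rx": 0, "ry": 0, "rz": 14, "claw": 0.005},
    {"tx": 0, "ty": 0, "tz": 0, "rx": 0, "ry": 0, "rz": 15.4, "claw": 0.005}
  ]
}}

```text
clock: 13.7
eef_pos: [427.6, -361.0, 212.1]
tool_rot: [-3.136, 0.006, 0.109]
force: [0.1, 0.7, -1.9]
width: 12.5
```

```bash
python3 - <<'E'
from h import *
st=read_state();print(st['clock'],st['qpos'],st['force'])
E
```

```text
13.7 [ 0.28574796  0.58552465  0.57162515  1.79897557 -0.39618546  0.88182163
 -0.4215258 ] [ 0.06412074  0.70952746 -1.85694135]
```

Request:
{"fn": "apply_moves", "kwargs": {
  "increments": [
    {"tx": 0, "ty": 0, "tz": 0, "rx": 0, "ry": 0, "rz": 1.4, "claw": 0.005},
    {"tx": 0, "ty": 0, "tz": 0, "rx": 0, "ry": 0, "rz": 2.8, "claw": 0.005},
    {"tx": 0, "ty": 0, "tz": 0, "rx": 0, "ry": 0, "rz": 4.2, "claw": 0.005},
    {"tx": 0, "ty": 0, "tz": 0, "rx": 0, "ry": 0, "rz": 5.6, "claw": 0.005},
    {"tx": 0, "ty": 0, "tz": 0, "rx": 0, "ry": 0, "rz": 7, "claw": 0.005},
    {"tx": 0.005, "ty": 0, "tz": 0, "rx": 0, "ry": 0, "rz": 8.4, "claw": 0.005},
    {"tx": 0.01, "ty": 0, "tz": 0, "rx": 0, "ry": 0, "rz": 9.8, "claw": 0.005},
    {"tx": 0.015, "ty": 0, "tz": 0, "rx": 0, "ry": 0, "rz": 11.2, "claw": 0.005},
    {"tx": 0.02, "ty": 0, "tz": -0.02, "rx": 0, "ry": 0, "rz": 12.6, "claw": 0.005},
    {"tx": 0.025, "ty": 0.01, "tz": -0.05, "rx": 0, "ry": 0, "rz": 14, "claw": 0.005},
    {"tx": 0.025, "ty": 0.02, "tz": -0.08, "rx": 0, "ry": 0, "rz": 15.4, "claw": 0.005},
    {"tx": 0.025, "ty": 0.03, "tz": -0.1, "rx": 0, "ry": 0, "rz": 15.45, "claw": 0.005}
  ]
}}

```text
clock: 14.9
eef_pos: [451.8, -330.2, 110.3]
tool_rot: [-3.135, 0.003, 1.455]
force: [0.1, 0.6, -1.1]
width: 12.2
```

```bash
python3 - <<'E'
from h import *
st=read_state();print(st['clock'],st['qpos'],st['force'])
grab('side')
st=read_state();print(st['clock'],st['eef_pos'],st['tool_rot'])
E
```

```text
14.9 [ 0.48006484  0.67165217  0.14989222  1.88064227 -0.153022    0.60492677
  0.60845102] [ 0.10530656  0.60990924 -1.11501149]
14.95 [ 450.4872365  -326.86062339  107.75238844] [-3.12953730e+00 -6.05738775e-04  1.45477428e+00]
```

Request:
{"fn": "apply_moves", "kwargs": {
  "increments": [
    {"tx": 0.002, "ty": 0.003, "tz": -0.03, "rx": 0, "ry": 0, "rz": 0, "claw": 0.005},
    {"tx": 0.002, "ty": 0.006, "tz": -0.055, "rx": 0, "ry": 0, "rz": 0, "claw": 0.005},
    {"tx": 0.002, "ty": 0.008, "tz": -0.066, "rx": 0, "ry": 0, "rz": 0, "claw": 0.005},
    {"tx": 0.002, "ty": 0.008, "tz": -0.066, "rx": 0, "ry": 0, "rz": 0, "claw": 0.005},
    {"tx": 0.002, "ty": 0.008, "tz": -0.066, "rx": 0, "ry": 0, "rz": 0, "claw": 0.005},
    {"tx": 0.002, "ty": 0.008, "tz": -0.066, "rx": 0, "ry": 0, "rz": 0, "claw": 0.005}
  ]
}}

```text
clock: 15.55
eef_pos: [455.8, -324.2, 47.8]
tool_rot: [-3.139, 0.006, 1.452]
force: [0.4, 0.5, -0.8]
width: 12.1
```

```bash
python3 - <<'E'
from h import *
s=grab('side');t=grab('top');st=read_state();print(st['clock'],st['eef_pos'],st['tool_rot'],inv(st['eef_pos']))
a=zoom(s,(290,165,345,265),6,'');b=zoom(t,(165,190,243,256),6,'');b=cv2.copyMakeBorder(b,0,a.shape[0]-b.shape[0],0,0,0)
save(np.hstack([a,b])[:600,:800],'c6.png')
p=st['eef_pos'];d=np.array([np.cos(1.457),np.sin(1.457),0])
for k in(30,100,225):print(k,[proj(n,[*(p+k*d)[:2],36])[0].round(1) for n in('top','side')])
for k in(-87,-71,67,83):print(k,[proj(n,[*fw(-5,k),36])[0].round(1) for n in('top','side')])
E
```

```text
15.65 [ 455.63901269 -323.95936484   47.67203061] [-3.13880999  0.00612474  1.45227226] [  -1.72264531 -343.64527943]
30 [array([313.1, 227.5]), array([317.6, 181.4])]
100 [array([288.5, 224.2]), array([317.6, 201.3])]
225 [array([244.6, 218.3]), array([317.6, 240. ])]
-87 [array([233.3, 218. ]), array([319. , 250.6])]
-71 [array([227.7, 217.3]), array([319., 256.])]
67 [array([179.2, 210.8]), array([319.1, 306.6])]
83 [array([173.6, 210.1]), array([319.2, 313. ])]
```

View pics/c6.png

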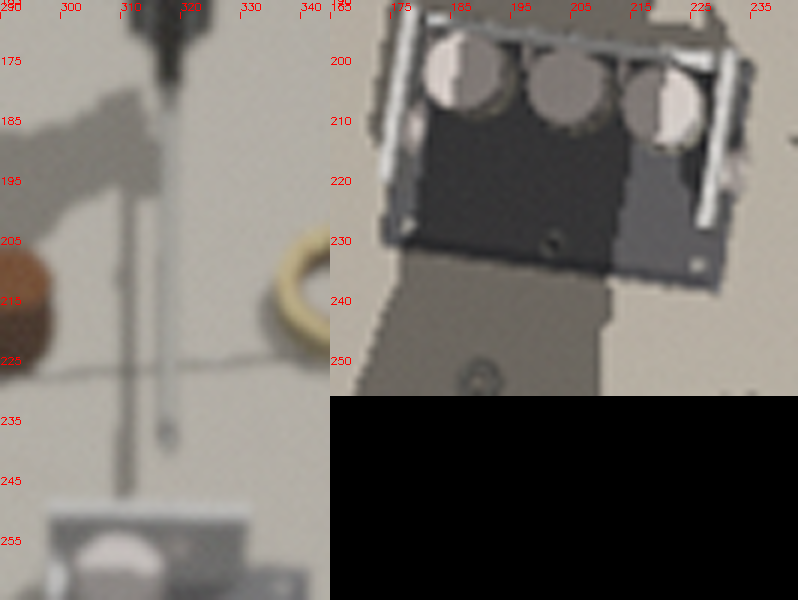

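Request:
{"fn": "apply_moves", "kwargs": {
  "increments": [
    {"tx": -0.002, "ty": 0.005, "tz": -0.003, "rx": 0, "ry": 0, "rz": 0.07, "claw": 0.005},
    {"tx": -0.002, "ty": 0.01, "tz": -0.003, "rx": 0, "ry": 0, "rz": 0.07, "claw": 0.005},
    {"tx": -0.002, "ty": 0.014, "tz": -0.003, "rx": 0, "ry": 0, "rz": 0.07, "claw": 0.005},
    {"tx": -0.002, "ty": 0.014, "tz": -0.003, "rx": 0, "ry": 0, "rz": 0.07, "claw": 0.005},
    {"tx": -0.002, "ty": 0.014, "tz": -0.003, "rx": 0, "ry": 0, "rz": 0.07, "claw": 0.005}
  ]
}}

```text
clock: 16.15
eef_pos: [453.1, -309.1, 43.5]
tool_rot: [-3.137, 0.005, 1.459]
force: [-0.5, -0.3, -0.9]
width: 12.0
```

Request:
{"fn": "apply_moves", "kwargs": {
  "increments": [
    {"tx": 0.001, "ty": 0.002, "tz": 0.0015, "rx": 0, "ry": 0, "rz": 0, "claw": 0.005},
    {"tx": 0.0015, "ty": 0.006, "tz": 0.0015, "rx": 0, "ry": 0, "rz": 0, "claw": 0.005},
    {"tx": 0.002, "ty": 0.01, "tz": 0.0015, "rx": 0, "ry": 0, "rz": 0, "claw": 0.005},
    {"tx": 0.0024, "ty": 0.014, "tz": 0.0015, "rx": 0, "ry": 0, "rz": 0, "claw": 0.005},
    {"tx": 0.0029, "ty": 0.018, "tz": 0.0015, "rx": 0, "ry": 0, "rz": 0, "claw": 0.005},
    {"tx": 0.0034, "ty": 0.022, "tz": 0.0015, "rx": 0, "ry": 0, "rz": 0, "claw": 0.005},
    {"tx": 0.0039, "ty": 0.026, "tz": 0.0015, "rx": 0, "ry": 0, "rz": 0, "claw": 0.005},
    {"tx": 0.0043, "ty": 0.03, "tz": 0.0015, "rx": 0, "ry": 0, "rz": 0, "claw": 0.005}
  ]
}}

```text
clock: 16.95
eef_pos: [457.4, -278.9, 45.0]
tool_rot: [-3.137, 0.005, 1.459]
force: [-0.2, 0.3, 0.6]
width: 12.1
```

Request:
{"fn": "apply_moves", "kwargs": {
  "increments": [
    {"tx": 0.0006, "ty": 0.005, "tz": 0.001, "rx": 0, "ry": 0, "rz": 0, "claw": 0.005},
    {"tx": 0.0011, "ty": 0.01, "tz": 0.001, "rx": 0, "ry": 0, "rz": 0, "claw": 0.005},
    {"tx": 0.0017, "ty": 0.015, "tz": 0.001, "rx": 0, "ry": 0, "rz": 0, "claw": 0.005},
    {"tx": 0.0023, "ty": 0.02, "tz": 0.001, "rx": 0, "ry": 0, "rz": 0, "claw": 0.005},
    {"tx": 0.0028, "ty": 0.025, "tz": 0.001, "rx": 0, "ry": 0, "rz": 0, "claw": 0.005},
    {"tx": 0.0034, "ty": 0.03, "tz": 0.001, "rx": 0, "ry": 0, "rz": 0, "claw": 0.005}
  ]
}}

```text
clock: 17.55
eef_pos: [460.7, -248.8, 46.0]
tool_rot: [-3.137, 0.005, 1.459]
force: [0.3, -0.7, -0.7]
width: 12.4
```

```bash
python3 - <<'E'
from h import *
st=read_state();print(st['clock'],st['eef_pos'],inv(st['eef_pos']),st['force'],st['torque'],st['tool_rot'])
E
```

```text
17.55 [ 460.72870423 -248.76541078   45.96955579] [  -5.14425983 -268.35697861] [ 0.29048411 -0.67398823 -0.69906096] [ 0.02255259  0.01072602 -0.01444541] [-3.13681951  0.00497384  1.45880383]
```

Request:
{"fn": "apply_moves", "kwargs": {
  "increments": [
    {"tx": 0.0009, "ty": 0.008, "tz": 0, "rx": 0, "ry": 0, "rz": 0, "claw": 0.005},
    {"tx": 0.0018, "ty": 0.016, "tz": 0, "rx": 0, "ry": 0, "rz": 0, "claw": 0.005},
    {"tx": 0.0027, "ty": 0.024, "tz": 0, "rx": 0, "ry": 0, "rz": 0, "claw": 0.005},
    {"tx": 0.0036, "ty": 0.032, "tz": 0, "rx": 0, "ry": 0, "rz": 0, "claw": 0.005},
    {"tx": 0.0045, "ty": 0.04, "tz": 0, "rx": 0, "ry": 0, "rz": 0, "claw": 0.005},
    {"tx": 0.0054, "ty": 0.048, "tz": 0, "rx": 0, "ry": 0, "rz": 0, "claw": 0.005},
    {"tx": 0.0063, "ty": 0.056, "tz": 0, "rx": 0, "ry": 0, "rz": 0, "claw": 0.005},
    {"tx": 0.0073, "ty": 0.064, "tz": 0, "rx": 0, "ry": 0, "rz": 0, "claw": 0.005},
    {"tx": 0.0082, "ty": 0.072, "tz": 0, "rx": 0, "ry": 0, "rz": 0, "claw": 0.005},
    {"tx": 0.0091, "ty": 0.08, "tz": 0, "rx": 0, "ry": 0, "rz": 0, "claw": 0.005},
    {"tx": 0.01, "ty": 0.088, "tz": 0, "rx": 0, "ry": 0, "rz": 0, "claw": 0.005},
    {"tx": 0.0109, "ty": 0.096, "tz": 0, "rx": 0, "ry": 0, "rz": 0, "claw": 0.005}
  ]
}}

```text
clock: 18.75
eef_pos: [471.7, -152.6, 46.0]
tool_rot: [-3.137, 0.005, 1.459]
force: [0.9, 0.1, -0.8]
width: 12.3
```

```bash
python3 - <<'E'
from h import *
s=grab('side');t=grab('top')
st=read_state();print(st['clock'],st['eef_pos'],inv(st['eef_pos']),st['force'],st['torque'],st['tool_rot'])
a=zoom(s,(290,235,355,325),6,'');b=zoom(t,(168,185,236,245),6,'');b=cv2.copyMakeBorder(b,0,a.shape[0]-b.shape[0],0,0,0)
save(np.hstack([a,b])[:600,:800],'c7.png')
E
```

```text
18.85 [ 471.75080648 -151.55933286   45.93159601] [  -5.15337868 -170.52800418] [ 0.19926192 -0.7057052  -0.75538428] [-0.02399927 -0.0398143   0.00670663] [-3.13649518  0.00410421  1.46080277]
```

View pics/c7.png

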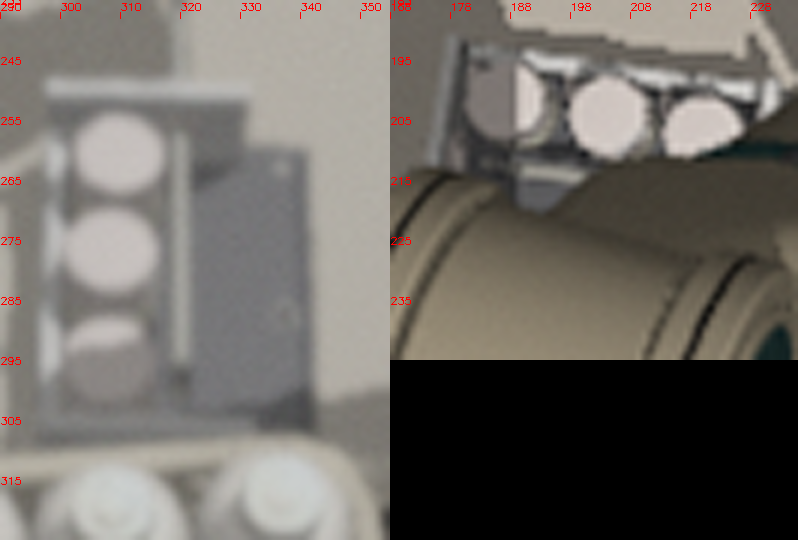

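Request:
{"fn": "apply_moves", "kwargs": {
  "increments": [
    {"tx": 0.0005, "ty": 0.004, "tz": 0, "rx": 0, "ry": 0, "rz": 0, "claw": 0.005},
    {"tx": 0.0009, "ty": 0.008, "tz": 0, "rx": 0, "ry": 0, "rz": 0, "claw": 0.005},
    {"tx": 0.0014, "ty": 0.012, "tz": 0, "rx": 0, "ry": 0, "rz": 0, "claw": 0.005},
    {"tx": 0.0018, "ty": 0.016, "tz": 0, "rx": 0, "ry": 0, "rz": 0, "claw": 0.005},
    {"tx": 0.0023, "ty": 0.02, "tz": 0, "rx": 0, "ry": 0, "rz": 0, "claw": 0.005},
    {"tx": 0.0027, "ty": 0.024, "tz": 0, "rx": 0, "ry": 0, "rz": 0, "claw": 0.005}
  ]
}}

```text
clock: 19.45
eef_pos: [474.3, -128.9, 46.0]
tool_rot: [-3.137, 0.005, 1.459]
force: [-0.2, -0.2, -1.8]
width: 12.2
```

Request:
{"fn": "apply_moves", "kwargs": {
  "increments": [
    {"tx": 0.0005, "ty": 0.004, "tz": -0.0005, "rx": 0, "ry": 0, "rz": 0, "claw": 0.005},
    {"tx": 0.0009, "ty": 0.008, "tz": -0.0005, "rx": 0, "ry": 0, "rz": 0, "claw": 0.005},
    {"tx": 0.0014, "ty": 0.012, "tz": -0.0005, "rx": 0, "ry": 0, "rz": 0, "claw": 0.005},
    {"tx": 0.0018, "ty": 0.016, "tz": -0.0005, "rx": 0, "ry": 0, "rz": 0, "claw": 0.005},
    {"tx": 0.0024, "ty": 0.021, "tz": -0.0005, "rx": 0, "ry": 0, "rz": 0, "claw": 0.005},
    {"tx": 0.0024, "ty": 0.021, "tz": -0.0005, "rx": 0, "ry": 0, "rz": 0, "claw": 0.005},
    {"tx": 0.0024, "ty": 0.021, "tz": -0.0005, "rx": 0, "ry": 0, "rz": 0, "claw": 0.005}
  ]
}}

```text
clock: 20.15
eef_pos: [476.7, -108.2, 45.5]
tool_rot: [-3.137, 0.005, 1.459]
force: [-0.1, -0.7, -1.2]
width: 12.5
```

```bash
python3 - <<'E'
from h import *
s=grab('side');t=grab('top')
st=read_state();print(st['clock'],st['eef_pos'],inv(st['eef_pos']),st['force'],st['torque'],st['width'])
a=zoom(s,(290,240,355,335),6,'');b=zoom(t,(155,190,220,235),6,'');b=cv2.copyMakeBorder(b,0,a.shape[0]-b.shape[0],0,0,0)
save(np.hstack([a,b])[:600,:800],'c8.png')
for k in(-87,67,83,98):print(k,[proj(n,[*fw(-5,k),36])[0].round(1) for n in('top','side')])
for k in(46,0,-46):print(k,[proj(n,[*fw(22,k),58])[0].round(1) for n in('top','side')])
E
```

```text
20.25 [ 476.67512177 -108.50482375   45.49629527] [  -5.11528151 -127.19282004] [-0.04531744 -0.07782086 -0.97234581] [-0.02382087 -0.0572205  -0.05184498] 12.374176273703702
-87 [array([233.3, 218. ]), array([319. , 250.6])]
67 [array([179.2, 210.8]), array([319.1, 306.6])]
83 [array([173.6, 210.1]), array([319.2, 313. ])]
98 [array([168.4, 209.4]), array([319.2, 319. ])]
46 [array([186.8, 201.4]), array([307.8, 293.8])]
0 [array([203.1, 203.6]), array([308. , 276.4])]
-46 [array([219.5, 205.8]), array([308.2, 259.8])]
```

View pics/c8.png

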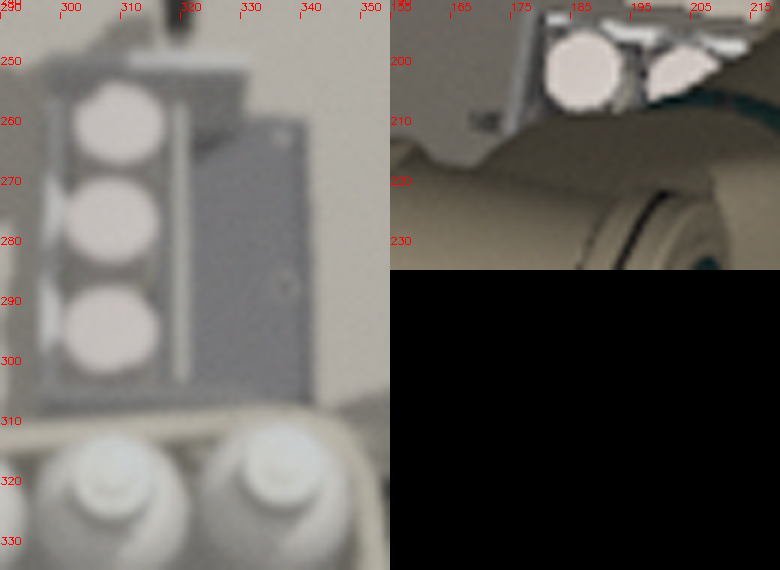

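```bash
python3 - <<'E'
from h import *
s=cv2.cvtColor(np.mean([grab('side') for _ in range(4)],0).astype(np.uint8),cv2.COLOR_RGB2GRAY);t=cv2.cvtColor(grab('top'),cv2.COLOR_RGB2GRAY)
print(s[255:300:6,296:324])
m=((s>175)*255).astype(np.uint8);m[:,:301]=0
for c in cv2.findContours(m[:303,:318],0,2)[0]:
    if cv2.contourArea(c)>60:
        (u,v),ax,an=cv2.fitEllipse(c);print(u,v,ax,inv(onz('side',(u,v),58)[0]))
print(t[205:215,162:180])
E
```

```text
[[121 118 115 112 109 107 108 110 116 131 153 174 182 184 183 180 174 164
  148 129 118 112 113 112 108 107 106 105]
 [119 120 129 131 125 123 150 177 189 191 191 191 191 191 192 192 192 193
  193 189 176 150 137 151 150 128 107 102]
 [119 122 129 129 118 106 107 114 115 117 123 130 138 142 144 138 132 125
  120 122 120 114 128 150 150 130 112 111]
 [126 149 176 182 173 166 174 184 189 191 192 192 192 192 192 192 191 185
  172 147 125 119 131 151 153 135 121 118]
 [133 150 160 146 137 154 174 185 190 191 192 191 192 192 193 194 193 190
  182 163 140 125 131 150 155 138 121 117]
 [131 138 132 123 112 108 111 113 113 115 116 118 118 114 114 114 115 118
  123 126 120 119 132 152 158 143 124 118]
 [147 176 186 176 157 162 180 188 191 191 192 192 192 193 194 192 190 183
  162 136 120 118 131 154 160 143 125 118]
 [141 158 153 142 147 168 183 189 192 192 192 192 194 193 194 195 194 192
  184 165 138 122 132 153 160 144 126 119]]
307.7535400390625 294.29766845703125 (11.440052032470703, 13.9877290725708) [21.99425772 47.28481193]
307.88671875 276.11663818359375 (11.261540412902832, 13.75450
[... 195 characters left out ...]
105 116 118  88  61  67]
 [103 101 105 103 102 102 102 103 101 104 102 102 105 118 114  82  64  73]
 [103 103 103 102 102 103 102 104 103 102 105 103 110 119 114  82  77  81]
 [103 102 100 102 103 104  94  93  93  86  89  93 112 123 107  88  92  79]
 [103 102 103 102 102 104  81  78  70  52  58  80 109 124  96  87  97  80]
 [104 102 103 101 104 103  91  79  68  54  55  93 119 126  96  81  83  75]
 [103 102 103 100 103 105  98  83  65  60  65  88 117 117  81  62  59  52]
 [104 103 104 104 103 104 105 104  93  92  89  91 106  88  60  56  58  59]
 [100 102 102 104 103 104 103 104 104 106  99  90  76  62  58  61  62  61]
 [105 103 103 101 104 102 105 102 105  96  83  59  54  59  57  59  59  60]]
```

Request:
{"fn": "apply_moves", "kwargs": {
  "increments": [
    {"tx": -0.0011, "ty": -0.01, "tz": 0, "rx": 0, "ry": 0, "rz": 0, "claw": 0.005},
    {"tx": -0.0034, "ty": -0.03, "tz": 0, "rx": 0, "ry": 0, "rz": 0, "claw": 0.005},
    {"tx": -0.0057, "ty": -0.05, "tz": 0, "rx": 0, "ry": 0, "rz": 0, "claw": 0.005},
    {"tx": -0.0079, "ty": -0.07, "tz": 0, "rx": 0, "ry": 0, "rz": 0, "claw": 0.005},
    {"tx": -0.0102, "ty": -0.09, "tz": 0, "rx": 0, "ry": 0, "rz": 0, "claw": 0.005},
    {"tx": -0.0125, "ty": -0.11, "tz": 0, "rx": 0, "ry": 0, "rz": 0, "claw": 0.005},
    {"tx": -0.0147, "ty": -0.13, "tz": 0, "rx": 0, "ry": 0, "rz": 0, "claw": 0.005},
    {"tx": -0.017, "ty": -0.15, "tz": 0, "rx": 0, "ry": 0, "rz": 0, "claw": 0.005},
    {"tx": -0.0193, "ty": -0.17, "tz": 0, "rx": 0, "ry": 0, "rz": 0, "claw": 0.005},
    {"tx": -0.0216, "ty": -0.19, "tz": 0, "rx": 0, "ry": 0, "rz": 0, "claw": 0.005},
    {"tx": -0.0238, "ty": -0.21, "tz": 0, "rx": 0, "ry": 0, "rz": 0, "claw": 0.005},
    {"tx": -0.0254, "ty": -0.2236, "tz": 0, "rx": 0, "ry": 0, "rz": 0, "claw": 0.005}
  ]
}}

```text
clock: 21.7
eef_pos: [450.3, -334.5, 45.5]
tool_rot: [-3.137, 0.006, 1.456]
force: [-0.1, -0.2, -0.5]
width: 12.1
```

```bash
python3 - <<'E'
from h import *
s=cv2.cvtColor(np.mean([grab('side') for _ in range(4)],0).astype(np.uint8),cv2.COLOR_RGB2GRAY);T=grab('top');t=cv2.cvtColor(T,cv2.COLOR_RGB2GRAY)
st=read_state();print(st['clock'],st['eef_pos'],inv(st['eef_pos']),st['force'])
for r in(260,261,276,277,294,295):print(r,s[r,294:322])
for k in(46,0,-46):
  v=int(round(proj('top',[*fw(22,k),58])[0][1]));u=int(round(proj('top',[*fw(22,k),58])[0][0]));print(k,u,v,t[v-11:v+14,u-1:u+2].mean(1).astype(int))
a=zoom(s[...,None].repeat(3,2),(290,240,345,315),7,'');b=zoom(T,(168,182,240,245),5,'');b=cv2.copyMakeBorder(b,0,a.shape[0]-b.shape[0],0,0,0)
save(np.hstack([a,b]),'c9.png')
E
```

```text
21.95 [ 451.27611667 -330.55745968   45.29111062] [  -5.31371705 -350.69325226] [-0.95359568  0.65442014 -0.59975665]
260 [174 173 166 166 179 185 173 141 125 130 135 135 134 136 137 135 135 135
 134 134 135 133 128 114 107 106 106 106]
261 [170 167 161 161 180 188 174 141 124 130 134 136 135 135 135 135 136 135
 136 133 135 133 127 115 105 102 101 100]
276 [121 123 122 124 126 125 126 131 135 135 135 135 136 134 135 135 135 134
 134 133 132 122 102  86  81  82  83  82]
277 [122 121 123 125 127 125 124 130 136 136 135 135 135 135 134 135 135 134
 134 133 130 122 102  86  80  81  79  81]
294 [120 116 116 126 130 136 154 177 185 184 185 187 187 188 188 186 184 179
 177 175 172 158 123  90  81  80  80  81]
295 [121 117 115 125 129 137 160 182 190 191 191 192 193 192 193 192 192 191
 191 189 187 171 132  92  82  78  80  79]
46 187 201 [103 103 100 105 118 161 205 196 186 186 187 178 158 160 160 162 155 120
  81  61  54  52  51  51  53]
0 203 204 [103  98 102 119 115 111 123 121 121 122 121 122 122 122 121 123 120  98
  64  54  52  51  54  52  53]
-46 219 206 [103  98 101 120 111  84  99 123 123 121 122 122 122 121 122 122 123 124
 108  86  98  90  92  92  93]
```

View pics/c9.png

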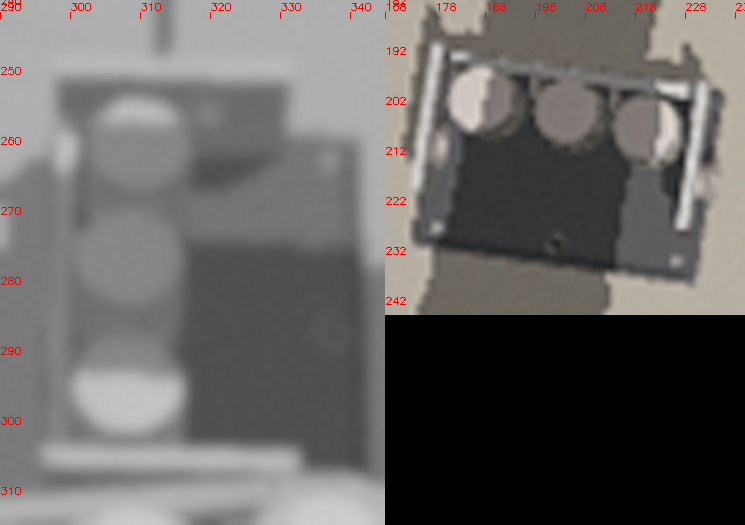

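Request:
{"fn": "apply_moves", "kwargs": {
  "increments": [
    {"tx": 0, "ty": 0, "tz": 0.04, "rx": 0, "ry": 0, "rz": 0, "claw": 0.005},
    {"tx": 0, "ty": 0, "tz": 0.08, "rx": 0, "ry": 0, "rz": 0, "claw": 0.005},
    {"tx": 0, "ty": 0, "tz": 0.08, "rx": 0, "ry": 0, "rz": 1.5, "claw": 0.005},
    {"tx": 0, "ty": 0, "tz": 0.08, "rx": 0, "ry": 0, "rz": 3, "claw": 0.005},
    {"tx": 0, "ty": 0, "tz": 0.08, "rx": 0, "ry": 0, "rz": 4.5, "claw": 0.005},
    {"tx": 0, "ty": 0, "tz": 0.08, "rx": 0, "ry": 0, "rz": 6, "claw": 0.005},
    {"tx": 0, "ty": 0, "tz": 0.08, "rx": 0, "ry": 0, "rz": 7.5, "claw": 0.005},
    {"tx": 0, "ty": 0.02, "tz": 0.08, "rx": 0, "ry": 0, "rz": 9, "claw": 0.005},
    {"tx": 0, "ty": 0.05, "tz": 0.08, "rx": 0, "ry": 0, "rz": 10.5, "claw": 0.005},
    {"tx": 0, "ty": 0.08, "tz": 0.08, "rx": 0, "ry": 0, "rz": 12, "claw": 0.005},
    {"tx": 0, "ty": 0.11, "tz": 0.08, "rx": 0, "ry": 0, "rz": 13.5, "claw": 0.005},
    {"tx": 0, "ty": 0.14, "tz": 0.08, "rx": 0, "ry": 0, "rz": 15, "claw": 0.005}
  ]
}}

```text
clock: 23.15
eef_pos: [451.1, -189.1, 125.6]
tool_rot: [-3.137, 0.005, 2.775]
force: [0.4, -0.1, -1.3]
width: 12.0
```

```bash
python3 - <<'E'
from h import *
st=read_state();print(st['clock'],st['qpos'],st['force'])
E
```

```text
23.15 [ 0.47077379  0.56978639 -0.19408657  2.06032564  0.21770642  0.52604546
  1.32276266] [ 0.35238538 -0.06628306 -1.26227469]
```

Request:
{"fn": "apply_moves", "kwargs": {
  "increments": [
    {"tx": -0.005, "ty": 0.035, "tz": 0, "rx": 0, "ry": 0, "rz": 1, "claw": 0.005},
    {"tx": -0.01, "ty": 0.07, "tz": 0, "rx": 0, "ry": 0, "rz": 2, "claw": 0.005},
    {"tx": -0.015, "ty": 0.105, "tz": 0, "rx": 0, "ry": 0, "rz": 2.9, "claw": 0.005},
    {"tx": -0.022, "ty": 0.14, "tz": 0, "rx": 0, "ry": 0, "rz": 2.9, "claw": 0.005},
    {"tx": -0.022, "ty": 0.16, "tz": 0, "rx": 0, "ry": 0, "rz": 2.9, "claw": 0.005},
    {"tx": -0.022, "ty": 0.168, "tz": -0.02, "rx": 0, "ry": 0, "rz": 2.9, "claw": 0.005},
    {"tx": -0.022, "ty": 0.168, "tz": -0.05, "rx": 0, "ry": 0, "rz": 2.9, "claw": 0.005},
    {"tx": -0.022, "ty": 0.168, "tz": -0.07, "rx": 0, "ry": 0, "rz": 2.9, "claw": 0.005},
    {"tx": -0.022, "ty": 0.168, "tz": -0.07, "rx": 0, "ry": 0, "rz": 2.9, "claw": 0.005},
    {"tx": -0.022, "ty": 0.168, "tz": -0.07, "rx": 0, "ry": 0, "rz": 2.9, "claw": 0.005}
  ]
}}

```text
clock: 24.15
eef_pos: [429.0, -22.9, 55.7]
tool_rot: [-3.137, 0.004, 3.023]
force: [0.3, 0.1, -1.3]
width: 12.1
```

```bash
python3 - <<'E'
from h import *
st=read_state();print(st['clock'],st['eef_pos'],inv(st['eef_pos']),st['tool_rot'],st['qpos'],st['force'])
E
```

```text
24.15 [428.95826003 -22.92948419  55.66967106] [-62.17726608 -47.54379272] [-3.13711497  0.00423736  3.02253718] [ 0.07002505  0.66004696 -0.12427792  2.25626573  0.3488033   0.23939884
  1.08405696] [ 0.30417541  0.13955697 -1.28301706]
```

Request:
{"fn": "apply_moves", "kwargs": {
  "increments": [
    {"tx": 0.012, "ty": 0, "tz": 0, "rx": 0, "ry": 0, "rz": 0.05, "claw": 0.005},
    {"tx": 0.025, "ty": -0.0015, "tz": 0, "rx": 0, "ry": 0, "rz": 0.05, "claw": 0.005},
    {"tx": 0.025, "ty": -0.0015, "tz": -0.01, "rx": 0, "ry": 0, "rz": 0.05, "claw": 0.005},
    {"tx": 0.025, "ty": -0.0015, "tz": -0.02, "rx": 0, "ry": 0, "rz": 0.05, "claw": 0.005},
    {"tx": 0.025, "ty": -0.0015, "tz": -0.029, "rx": 0, "ry": 0, "rz": 0.05, "claw": 0.005},
    {"tx": 0.025, "ty": -0.0015, "tz": -0.029, "rx": 0, "ry": 0, "rz": 0.05, "claw": 0.005},
    {"tx": 0.025, "ty": -0.0015, "tz": -0.029, "rx": 0, "ry": 0, "rz": 0.05, "claw": 0.005}
  ]
}}

```text
clock: 24.85
eef_pos: [453.4, -25.2, 26.2]
tool_rot: [-3.137, 0.004, 3.025]
force: [-0.3, -0.0, -0.6]
width: 12.2
```

```bash
python3 - <<'E'
from h import *
st=read_state();print(st['clock'],st['eef_pos'],inv(st['eef_pos']),st['tool_rot'],st['qpos'],st['force'])
E
```

```text
24.85 [453.3664182  -25.16798427  26.1807652 ] [-37.67236352 -47.01576042] [-3.13712833  0.00366729  3.02544512] [ 0.09645729  0.73863256 -0.15605737  2.2008274   0.49582687  0.23231395
  0.9510948 ] [-0.28023335 -0.02613681 -0.55045845]
```

Request:
{"fn": "apply_moves", "kwargs": {
  "increments": [
    {"tx": 0.004, "ty": 0, "tz": 0, "rx": 0, "ry": 0, "rz": 0, "claw": 0.005},
    {"tx": 0.008, "ty": -0.0003, "tz": 0, "rx": 0, "ry": 0, "rz": 0, "claw": 0.005},
    {"tx": 0.011, "ty": -0.0006, "tz": 0, "rx": 0, "ry": 0, "rz": 0, "claw": 0.005},
    {"tx": 0.013, "ty": -0.0009, "tz": 0, "rx": 0, "ry": 0, "rz": 0, "claw": 0.005},
    {"tx": 0.0145, "ty": -0.001, "tz": 0, "rx": 0, "ry": 0, "rz": 0, "claw": 0.005},
    {"tx": 0.016, "ty": -0.0012, "tz": 0, "rx": 0, "ry": 0, "rz": 0, "claw": 0.005},
    {"tx": 0.0175, "ty": -0.0014, "tz": 0, "rx": 0, "ry": 0, "rz": 0, "claw": 0.005},
    {"tx": 0.0175, "ty": -0.0014, "tz": 0, "rx": 0, "ry": 0, "rz": 0, "claw": 0.005}
  ]
}}

```text
clock: 25.65
eef_pos: [471.7, -26.8, 26.4]
tool_rot: [-3.137, 0.005, 3.025]
force: [-0.7, -0.4, -0.3]
width: 12.1
```

Request:
{"fn": "apply_moves", "kwargs": {
  "increments": [
    {"tx": 0.0007, "ty": 0, "tz": 0, "rx": 0, "ry": 0, "rz": 0, "claw": 0.005},
    {"tx": 0.0014, "ty": 0, "tz": 0, "rx": 0, "ry": 0, "rz": 0, "claw": 0.005},
    {"tx": 0.002, "ty": 0, "tz": 0, "rx": 0, "ry": 0, "rz": 0, "claw": 0.005},
    {"tx": 0.002, "ty": 0, "tz": 0, "rx": 0, "ry": 0, "rz": 0, "claw": 0.005},
    {"tx": 0.002, "ty": 0, "tz": 0, "rx": 0, "ry": 0, "rz": 0, "claw": 0.005}
  ]
}}

```text
clock: 26.15
eef_pos: [473.0, -26.8, 26.4]
tool_rot: [-3.136, 0.004, 3.025]
force: [-3.5, 0.8, 1.5]
width: 12.6
```

```bash
python3 - <<'E'
from h import *
s=cv2.cvtColor(np.mean([grab('side') for _ in range(2)],0).astype(np.uint8),cv2.COLOR_RGB2GRAY)
st=read_state();print(st['clock'],st['eef_pos'],inv(st['eef_pos']),st['force'])
for r in(258,259,260,261):print(r,s[r,294:322])
E
```

```text
26.25 [472.97543667 -26.76772045  26.39669804] [-18.00801994 -46.39418748] [-4.01016346  0.41334132  1.14372388]
258 [172 172 169 162 160 152 142 140 150 160 158 146 137 135 132 132 132 130
 130 131 127 119 112 102  88  63  53  49]
259 [173 171 167 165 172 171 160 145 139 142 141 137 133 132 133 132 132 132
 131 132 130 122 112 100  85  66  53  47]
260 [172 168 163 163 177 181 169 147 134 133 135 133 133 133 131 132 133 132
 131 132 129 122 107  99  87  74  58  47]
261 [167 165 158 157 174 177 162 142 133 133 135 134 133 133 133 132 132 132
 131 132 128 120 103  92  85  74  58  50]
```

Request:
{"fn": "apply_moves", "kwargs": {
  "increments": [
    {"tx": 0.001, "ty": 0, "tz": 0, "rx": 0, "ry": 0, "rz": 0, "claw": 0.005},
    {"tx": 0.002, "ty": 0, "tz": 0, "rx": 0, "ry": 0, "rz": 0, "claw": 0.005},
    {"tx": 0.002, "ty": 0, "tz": 0, "rx": 0, "ry": 0, "rz": 0, "claw": 0.005},
    {"tx": 0.002, "ty": 0, "tz": 0, "rx": 0, "ry": 0, "rz": 0, "claw": 0.005}
  ]
}}

```text
clock: 26.65
eef_pos: [473.0, -26.8, 26.3]
tool_rot: [-3.135, 0.0, 3.025]
force: [-7.1, 1.7, 5.2]
width: 12.3
```

Request:
{"fn": "apply_moves", "kwargs": {
  "increments": [
    {"tx": -0.001, "ty": 0, "tz": 0, "rx": 0, "ry": 0, "rz": 0, "claw": 0.005},
    {"tx": -0.002, "ty": 0, "tz": 0, "rx": 0, "ry": 0, "rz": 0, "claw": 0.005},
    {"tx": -0.003, "ty": 0, "tz": 0, "rx": 0, "ry": 0, "rz": 0, "claw": 0.005},
    {"tx": -0.004, "ty": 0.0003, "tz": 0, "rx": 0, "ry": 0, "rz": 0, "claw": 0.005},
    {"tx": -0.005, "ty": 0.0005, "tz": 0, "rx": 0, "ry": 0, "rz": 0, "claw": 0.005},
    {"tx": -0.007, "ty": 0.0007, "tz": 0, "rx": 0, "ry": 0, "rz": 0, "claw": 0.005},
    {"tx": -0.01, "ty": 0.001, "tz": 0, "rx": 0, "ry": 0, "rz": 0, "claw": 0.005},
    {"tx": -0.016, "ty": 0.0017, "tz": 0, "rx": 0, "ry": 0, "rz": 0, "claw": 0.005},
    {"tx": -0.023, "ty": 0.0025, "tz": 0, "rx": 0, "ry": 0, "rz": 0, "claw": 0.005},
    {"tx": -0.023, "ty": 0.0025, "tz": 0.03, "rx": 0, "ry": 0, "rz": 0, "claw": 0.005},
    {"tx": -0.023, "ty": 0.0025, "tz": 0.07, "rx": 0, "ry": 0, "rz": 0, "claw": 0.005},
    {"tx": -0.023, "ty": 0.0025, "tz": 0.1, "rx": 0, "ry": 0, "rz": 0, "claw": 0.005}
  ]
}}

```text
clock: 27.85
eef_pos: [452.4, -24.1, 128.0]
tool_rot: [-3.137, 0.005, 3.026]
force: [0.3, -0.8, -0.6]
width: 11.9
```

```bash
cat > jar.py <<'E'
from h import *
s=cv2.cvtColor(np.mean([grab('side') for _ in range(2)],0).astype(np.uint8),cv2.COLOR_RGB2GRAY)
st=read_state();print(st['clock'],st['eef_pos'],inv(st['eef_pos']),st['force'],st['tool_rot'],st['qpos'])
for r in(259,260,261,276,277,294,295):print(r,s[r,294:322])
E
python3 jar.py
```

```text
27.95 [454.85113217 -24.20818698 129.62620643] [-36.30534506 -45.89466858] [ 0.94920085  0.40991114 -0.2073049 ] [-3.13745815  0.01206435  3.02469922] [ 0.27396146  0.54767932 -0.40764632  2.14560975  0.44477717  0.51705588
  0.98419865]
259 [171 169 165 163 169 168 157 138 131 131 130 132 131 133 133 136 144 154
 165 174 178 167 140 113 106 104 106 105]
260 [169 169 162 161 174 178 167 144 130 131 132 132 131 131 132 132 135 139
 150 158 168 161 135 111 102 105 103 103]
261 [167 163 156 155 171 175 161 139 129 130 133 131 134 132 131 132 132 134
 138 143 152 146 123 101  98  99  98  98]
276 [119 118 118 119 124 123 122 128 130 132 131 133 131 132 130 132 131 131
 130 131 130 122 116 113 114 115 115 115]
277 [118 120 118 120 123 121 119 126 131 132 130 131 131 132 131 131 131 131
 130 131 129 123 116 113 113 114 114 113]
294 [117 113 113 120 125 122 121 128 130 132 131 130 131 131 129 130 130 131
 130 129 128 122 117 113 113 113 113 116]
295 [118 114 111 120 123 122 122 127 130 133 131 132 132 131 131 129 130 130
 131 130 128 124 118 113 114 116 115 114]
```

Request:
{"fn": "apply_moves", "kwargs": {
  "increments": [
    {"tx": 0, "ty": -0.04, "tz": 0, "rx": 0, "ry": 0, "rz": 0, "claw": 0.005},
    {"tx": 0, "ty": -0.08, "tz": 0, "rx": 0, "ry": 0, "rz": -1, "claw": 0.005},
    {"tx": 0, "ty": -0.12, "tz": 0, "rx": 0, "ry": 0, "rz": -2, "claw": 0.005},
    {"tx": 0, "ty": -0.16, "tz": 0, "rx": 0, "ry": 0, "rz": -3.5, "claw": 0.005},
    {"tx": 0, "ty": -0.19, "tz": 0, "rx": 0, "ry": 0, "rz": -5, "claw": 0.005},
    {"tx": 0, "ty": -0.22, "tz": 0, "rx": 0, "ry": 0, "rz": -6.5, "claw": 0.005},
    {"tx": 0, "ty": -0.25, "tz": 0, "rx": 0, "ry": 0, "rz": -8, "claw": 0.005},
    {"tx": 0, "ty": -0.28, "tz": 0, "rx": 0, "ry": 0, "rz": -9.5, "claw": 0.005},
    {"tx": 0, "ty": -0.307, "tz": 0, "rx": 0, "ry": 0, "rz": -11, "claw": 0.005},
    {"tx": 0, "ty": -0.307, "tz": 0, "rx": 0, "ry": 0, "rz": -12.5, "claw": 0.005},
    {"tx": 0, "ty": -0.307, "tz": 0, "rx": 0, "ry": 0, "rz": -14, "claw": 0.005},
    {"tx": 0, "ty": -0.307, "tz": 0, "rx": 0, "ry": 0, "rz": -15.5, "claw": 0.005}
  ]
}}

```text
clock: 29.15
eef_pos: [451.6, -331.2, 125.1]
tool_rot: [-3.135, 0.005, 1.666]
force: [0.2, 0.4, -1.2]
width: 12.0
```

Finish the turn, come down to z ≈ 46 and check again.

Request:
{"fn": "apply_moves", "kwargs": {
  "increments": [
    {"tx": 0, "ty": 0, "tz": 0, "rx": 0, "ry": 0, "rz": -1.3, "claw": 0.005},
    {"tx": 0, "ty": 0, "tz": -0.02, "rx": 0, "ry": 0, "rz": -2.4, "claw": 0.005},
    {"tx": 0, "ty": 0, "tz": -0.05, "rx": 0, "ry": 0, "rz": -2.4, "claw": 0.005},
    {"tx": 0, "ty": 0, "tz": -0.075, "rx": 0, "ry": 0, "rz": -2.4, "claw": 0.005},
    {"tx": 0, "ty": 0, "tz": -0.0795, "rx": 0, "ry": 0, "rz": -2.4, "claw": 0.005},
    {"tx": 0, "ty": 0, "tz": -0.0795, "rx": 0, "ry": 0, "rz": -2.4, "claw": 0.005},
    {"tx": 0, "ty": 0, "tz": -0.0795, "rx": 0, "ry": 0, "rz": -2.4, "claw": 0.005}
  ]
}}

```text
clock: 29.85
eef_pos: [453.1, -331.5, 47.6]
tool_rot: [-3.138, 0.006, 1.463]
force: [-0.7, -0.6, -2.0]
width: 12.4
```

```bash
python3 jar.py; python3 - <<'E'
from h import *
T=np.mean([grab('top') for _ in range(3)],0).astype(np.uint8);t=cv2.cvtColor(T,cv2.COLOR_RGB2GRAY)
for k in(46,0,-46):
  u,v=np.round(proj('top',[*fw(22,k),58])[0]).astype(int)
  for du in(-2,0,2):print(k,u+du,v,t[v-11:v+14,u+du])
S=cv2.cvtColor(np.mean([grab('side') for _ in range(3)],0).astype(np.uint8),cv2.COLOR_RGB2GRAY)
print(S[232:248,308:328])
E
```

```text
29.95 [ 453.47209789 -331.83266857   48.13119598] [  -2.98794902 -351.71271012] [ 0.89176487 -0.29686564 -0.33503394] [-3.13877156  0.00621651  1.46296745] [ 0.5902908   0.76679231 -0.01981872  1.90445895  0.0453835   0.47056785
  0.42772843]
259 [175 173 167 153 142 135 131 128 130 135 135 135 135 135 134 137 135 136
 135 135 132 125 114 108 109 109 108 108]
260 [174 172 163 147 137 134 131 130 133 136 135 135 136 136 134 136 135 136
 135 134 133 125 111 106 107 105 107 107]
261 [169 166 155 138 133 133 131 130 132 136 135 136 136 136 134 136 135 136
 134 134 132 124 110 100 100 101 101 100]
276 [122 123 120 123 127 125 126 131 134 137 134 134 134 134 135 136 135 135
 135 134 129 121 101  84  81  79  80  79]
277 [123 121 122 125 126 125 124 131 135 137 135 135 134 135 133 135 136 136
 133 133 133 122 101  87  79  79  81  79]
294 [121 123 145 173 183 178 173 185 192 192 193 193 193 193 194 194 194 195
 195 196 192 175 135  94  83  78  81  79]
295 [122 123 148 175 184 177 173 183 192 192 192 192 194 194 195 194 195 194
 196 195 191 175 134  95  83  78  79  78]
46 185 201 [102 101 109 
[... 1662 characters left out ...]
 175 175
  175 176]
 [174 173 161 139 128 145 165 172 175 175 174 173 175 175 176 175 174 174
  175 175]
 [175 173 161 140 129 145 165 175 174 175 175 175 174 175 174 175 174 175
  174 175]
 [175 173 163 140 128 144 165 173 175 175 174 175 175 174 175 175 175 174
  175 174]
 [174 173 161 140 130 144 165 174 175 176 175 174 175 175 175 175 175 175
  175 174]
 [174 173 162 141 128 145 165 173 176 174 175 175 174 174 175 175 176 175
  175 175]
 [175 172 162 139 130 144 164 173 175 175 175 175 176 175 175 176 175 175
  175 175]
 [175 173 162 141 130 146 165 175 174 177 176 176 175 175 175 174 175 175
  175 175]
 [176 174 167 147 140 152 167 175 177 176 176 177 176 176 177 176 176 176
  176 176]]
```

Request:
{"fn": "apply_moves", "kwargs": {
  "increments": [
    {"tx": 0.0, "ty": 0.01, "tz": -0.002, "rx": 0, "ry": 0, "rz": -0.05, "claw": 0.005},
    {"tx": 0.0, "ty": 0.02, "tz": -0.002, "rx": 0, "ry": 0, "rz": -0.05, "claw": 0.005},
    {"tx": 0.0, "ty": 0.02, "tz": -0.002, "rx": 0, "ry": 0, "rz": -0.05, "claw": 0.005},
    {"tx": 0.0, "ty": 0.02, "tz": -0.002, "rx": 0, "ry": 0, "rz": -0.05, "claw": 0.005},
    {"tx": 0.0, "ty": 0.02, "tz": -0.002, "rx": 0, "ry": 0, "rz": -0.05, "claw": 0.005}
  ]
}}

```text
clock: 30.75
eef_pos: [452.9, -311.5, 45.1]
tool_rot: [-3.137, 0.005, 1.459]
force: [-0.1, 0.3, -0.2]
width: 12.3
```

```bash
python3 - <<'E'
from h import *
S=cv2.cvtColor(np.mean([grab('side') for _ in range(3)],0).astype(np.uint8),cv2.COLOR_RGB2GRAY)
st=read_state();print(st['clock'],st['eef_pos'],inv(st['eef_pos']),st['force'],st['tool_rot'])
print(S[190:246:5,308:328]);p=st['eef_pos'];y=st['tool_rot'][2]
print([proj('side',[*(p[:2]+k*np.array([np.cos(y),np.sin(y)])),36])[0].round(1) for k in(60,225)])
print(S[240:250,314:324])
E
```

```text
30.9 [ 452.71085457 -311.63553184   44.98833105] [  -6.02175984 -331.73022241] [-0.39937134 -0.47256224 -0.59740931] [-3.13693231  0.00529812  1.45816167]
[[124 121 122 123 123 122 123 123 125 133 144 154 162 165 170 173 174 174
  173 174]
 [123 123 123 121 124 121 122 122 121 121 132 152 158 160 168 174 174 174
  175 173]
 [140 152 155 151 135 126 127 131 132 131 137 151 159 161 169 173 174 175
  174 174]
 [175 175 171 162 139 130 145 164 172 166 156 156 161 162 170 174 174 175
  175 174]
 [175 175 173 162 141 130 144 164 172 167 156 157 161 164 170 175 174 175
  175 174]
 [174 174 172 162 140 126 134 153 166 165 154 156 162 164 170 175 175 176
  175 175]
 [175 175 172 162 142 125 128 146 164 164 154 156 163 166 172 174 175 175
  175 175]
 [167 166 166 157 137 125 136 149 153 148 142 152 158 155 153 155 159 161
  161 156]
 [175 175 174 163 142 130 144 166 172 165 152 154 161 162 170 173 175 175
  175 174]
 [175 174 172 162 140 130 145 165 172 164 151 154 160 163 169 174 176 176
  174 175]
 [176 175 173 163 140 130 145 165 172 163 144 133 139 151 166 172 175 175
  175 175]
 [175 174 173 162 139 129 145 165 173 173 170 162 161 165 172 176 175 175
  175 175]]
[array([319.2, 193.2]), array([319.4, 244. ])]
[[145 165 172 163 144 133 139 151 166 172]
 [145 165 171 162 142 129 136 148 165 174]
 [144 165 171 165 147 137 142 152 166 174]
 [144 165 173 168 157 146 149 155 166 174]
 [145 165 173 171 163 154 152 158 170 175]
 [145 165 173 173 170 162 161 165 172 176]
 [145 167 175 175 175 172 171 173 174 175]
 [151 167 175 175 176 177 176 176 176 177]
 [163 175 179 180 180 181 181 181 182 181]
 [174 178 181 182 181 183 183 185 185 185]]
```

Request:
{"fn": "apply_moves", "kwargs": {
  "increments": [
    {"tx": 0.0012, "ty": 0.002, "tz": 0.0005, "rx": 0, "ry": 0, "rz": 0, "claw": 0.005},
    {"tx": 0.0016, "ty": 0.006, "tz": 0.0005, "rx": 0, "ry": 0, "rz": 0, "claw": 0.005},
    {"tx": 0.0021, "ty": 0.01, "tz": 0.0005, "rx": 0, "ry": 0, "rz": 0, "claw": 0.005},
    {"tx": 0.0026, "ty": 0.015, "tz": 0.0005, "rx": 0, "ry": 0, "rz": 0, "claw": 0.005},
    {"tx": 0.0032, "ty": 0.02, "tz": 0.0005, "rx": 0, "ry": 0, "rz": 0, "claw": 0.005},
    {"tx": 0.0038, "ty": 0.025, "tz": 0.0005, "rx": 0, "ry": 0, "rz": 0, "claw": 0.005},
    {"tx": 0.0043, "ty": 0.03, "tz": 0.0005, "rx": 0, "ry": 0, "rz": 0, "claw": 0.005},
    {"tx": 0.0049, "ty": 0.035, "tz": 0.0005, "rx": 0, "ry": 0, "rz": 0, "claw": 0.005}
  ]
}}

```text
clock: 31.7
eef_pos: [457.7, -275.7, 45.5]
tool_rot: [-3.137, 0.005, 1.459]
force: [-0.6, 0.1, -1.2]
width: 12.7
```

Request:
{"fn": "apply_moves", "kwargs": {
  "increments": [
    {"tx": 0.0011, "ty": 0.01, "tz": 0, "rx": 0, "ry": 0, "rz": 0, "claw": 0.005},
    {"tx": 0.0023, "ty": 0.02, "tz": 0, "rx": 0, "ry": 0, "rz": 0, "claw": 0.005},
    {"tx": 0.0034, "ty": 0.03, "tz": 0, "rx": 0, "ry": 0, "rz": 0, "claw": 0.005},
    {"tx": 0.0045, "ty": 0.04, "tz": 0, "rx": 0, "ry": 0, "rz": 0, "claw": 0.005},
    {"tx": 0.0057, "ty": 0.05, "tz": 0, "rx": 0, "ry": 0, "rz": 0, "claw": 0.005},
    {"tx": 0.0068, "ty": 0.06, "tz": 0, "rx": 0, "ry": 0, "rz": 0, "claw": 0.005},
    {"tx": 0.0079, "ty": 0.07, "tz": 0, "rx": 0, "ry": 0, "rz": 0, "claw": 0.005},
    {"tx": 0.0091, "ty": 0.08, "tz": 0, "rx": 0, "ry": 0, "rz": 0, "claw": 0.005},
    {"tx": 0.0102, "ty": 0.09, "tz": 0, "rx": 0, "ry": 0, "rz": 0, "claw": 0.005},
    {"tx": 0.0113, "ty": 0.1, "tz": 0, "rx": 0, "ry": 0, "rz": 0, "claw": 0.005},
    {"tx": 0.0125, "ty": 0.11, "tz": 0, "rx": 0, "ry": 0, "rz": 0, "claw": 0.005},
    {"tx": 0.0136, "ty": 0.12, "tz": 0, "rx": 0, "ry": 0, "rz": 0, "claw": 0.005}
  ]
}}

```text
clock: 32.9
eef_pos: [471.4, -155.4, 45.5]
tool_rot: [-3.137, 0.005, 1.459]
force: [0.5, -0.5, -0.8]
width: 12.4
```

Request:
{"fn": "apply_moves", "kwargs": {
  "increments": [
    {"tx": 0.0005, "ty": 0.004, "tz": 0, "rx": 0, "ry": 0, "rz": 0, "claw": 0.005},
    {"tx": 0.0009, "ty": 0.008, "tz": 0, "rx": 0, "ry": 0, "rz": 0, "claw": 0.005},
    {"tx": 0.0014, "ty": 0.012, "tz": 0, "rx": 0, "ry": 0, "rz": 0, "claw": 0.005},
    {"tx": 0.0018, "ty": 0.016, "tz": 0, "rx": 0, "ry": 0, "rz": 0, "claw": 0.005},
    {"tx": 0.0023, "ty": 0.02, "tz": 0, "rx": 0, "ry": 0, "rz": 0, "claw": 0.005},
    {"tx": 0.0027, "ty": 0.024, "tz": 0, "rx": 0, "ry": 0, "rz": 0, "claw": 0.005},
    {"tx": 0.0032, "ty": 0.028, "tz": 0, "rx": 0, "ry": 0, "rz": 0, "claw": 0.005},
    {"tx": 0.0036, "ty": 0.032, "tz": 0, "rx": 0, "ry": 0, "rz": 0, "claw": 0.005},
    {"tx": 0.0041, "ty": 0.036, "tz": 0, "rx": 0, "ry": 0, "rz": 0, "claw": 0.005},
    {"tx": 0.0045, "ty": 0.04, "tz": 0, "rx": 0, "ry": 0, "rz": 0, "claw": 0.005},
    {"tx": 0.005, "ty": 0.044, "tz": 0, "rx": 0, "ry": 0, "rz": 0, "claw": 0.005},
    {"tx": 0.0055, "ty": 0.048, "tz": 0, "rx": 0, "ry": 0, "rz": 0, "claw": 0.005}
  ]
}}

```text
clock: 34.1
eef_pos: [476.8, -107.9, 45.5]
tool_rot: [-3.137, 0.005, 1.459]
force: [0.0, 0.2, -0.6]
width: 12.2
```

Request:
{"fn": "apply_moves", "kwargs": {
  "increments": [
    {"tx": 0, "ty": 0, "tz": 0, "rx": 0, "ry": 0, "rz": 0, "claw": 0.005},
    {"tx": 0, "ty": 0, "tz": 0, "rx": 0, "ry": 0, "rz": 0, "claw": 0.005},
    {"tx": 0, "ty": 0, "tz": 0, "rx": 0, "ry": 0, "rz": 0, "claw": 0.005}
  ]
}}

```text
clock: 34.4
eef_pos: [476.8, -108.5, 45.5]
tool_rot: [-3.137, 0.005, 1.458]
force: [-0.5, -0.3, -0.8]
width: 12.1
```

```bash
python3 jar.py; python3 - <<'E'
from h import *
t=cv2.cvtColor(np.mean([grab('top') for _ in range(3)],0).astype(np.uint8),cv2.COLOR_RGB2GRAY)
print(t[206:216,160:182])
for k in(83,98):print(proj('top',[*fw(-5,k),36])[0])
st=read_state();print(st['force'],st['torque'],st['qd'].round(3),st['width'])
S=cv2.cvtColor(grab('side'),cv2.COLOR_RGB2GRAY)
m=((S>175)*255).astype(np.uint8);m[:,:301]=0
for c in cv2.findContours(m[:303,:318],0,2)[0]:
    if cv2.contourArea(c)>60:
        (u,v),ax,an=cv2.fitEllipse(c);print(u,v,ax,inv(onz('side',(u,v),58)[0]))
E
```

```text
34.5 [ 476.73912284 -108.51494803   45.48994113] [  -5.05054701 -127.195663  ] [-0.12221953 -0.32173071  0.02550358] [-3.13684307  0.00514611  1.45820652] [ 0.13728896  0.71832251  0.03750619  2.0999048  -0.05978225  0.32873131
  0.10961788]
259 [122 122 120 123 129 133 138 155 176 186 189 191 191 191 193 191 194 193
 193 193 189 177 147 122 132 149 149 127]
260 [123 121 118 122 129 134 142 160 181 190 191 192 191 192 191 192 193 193
 193 193 191 177 145 121 130 149 150 129]
261 [122 120 118 121 129 135 140 161 182 189 192 192 192 191 193 193 193 193
 193 194 189 174 140 115 128 149 151 126]
276 [122 122 131 154 176 181 176 182 188 190 191 192 193 192 193 194 194 194
 194 194 191 179 150 129 133 153 154 136]
277 [123 122 131 156 174 174 169 176 187 191 192 192 192 192 193 193 193 193
 195 194 191 177 151 128 133 152 155 137]
294 [121 123 147 178 189 182 172 176 182 179 173 169 169 169 168 170 168 166
 159 149 144 134 124 121 132 153 159 142]
295 [121 125 147 175 184 176 164 164 166 163 154 148 148 147 148 147 147 146
 141 138 133 128 122 120 132 153 158 140]
[[102 102 101 101 101 101
[... 613 characters left out ...]
 84  74  71]
 [102 102 102 101 101 102 101 102 102 102 103 103 103 102 116 116  84  77
   82  86  64  49]
 [101 101 102 101 102 103 103 103 103 102 102 102 102 110 121 108  76  69
   79  78  59  50]
 [101 102 103  96  93  91  92  97  98 103 104 103 103 112 122  98  69  64
   70  61  52  52]]
[173.61432478 210.0691716 ]
[168.35022474 209.3687452 ]
[-0.48419144 -0.06326152 -0.82460185] [ 0.02567042  0.02687527 -0.01548154] [ 0.    -0.    -0.002 -0.    -0.001 -0.001 -0.001] 12.222733155723418
307.93975830078125 276.0757141113281 (11.229866981506348, 13.67928409576416) [22.08178814 -0.856724  ]
308.55712890625 260.4388732910156 (10.197619438171387, 13.389913558959961) [ 21.05028021 -44.11860438]
```

```bash
python3 -c "
from cell import *
print(finish_job());s=read_state();print(s['clock'],s['width'],s['force'])"
```

```text
the job is handed in; nothing more can be done
None
the job is handed in; nothing more can be done
```

The job is handed in at about 35 s of the 67 s allowed. All three jars stand upright against the back stop. The arm is still holding the rod by its grip, with the rod through both bushings.

**What I did:** I pushed each jar home low down until it met firm resistance. I then picked up the rod, turned it round and threaded it. A check with the rod in place showed the right jar about 3 mm short of the stop. I withdrew the rod, pushed that jar home with the butt of the grip, and threaded the rod again.

**Last checks:**
- **Jars:** In the top view, taken just before the final threading, the right and middle jars had matching profiles with no gap to the stop. The final side view puts the middle jar at x = 22.1 mm and the right jar at 21.0 mm. That 1 mm difference is within the error of the method. The last fit missed the left jar because it was in shadow, but it read 22.0 mm earlier and was not touched after that.
- **Rod tip:** It stands about 15 mm beyond the far bushing by the arm's own position, and about 16 mm in the top picture.
- **Holding still:** The force on the tool is about 1 N, which is the rod's weight, and the joints are at rest. The gripper opening reads 12.2 mm on a 14 mm grip, but it stayed steady and the rod did not slip.

**Contact to note:** During the first jar push the fingertips pressed lightly on the carrier floor, about 15 N, because the nearly closed fingers reach further down than the tool reading shows. I raised the tool straight away.

I did not move any of the bystanders or look-alikes on purpose, but I made no separate final check of them.

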